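# Put the piled sharpening stones back in their beds and shut the stone box

## Robot

A 6-joint arm with a two-finger parallel gripper is mounted at the origin on a cart in front of the work surface, level with it; the furniture and walls round the work are solid. World frame = base frame: x ahead of the robot, y to its left, z up, the work surface at z = 0. Lengths are in m, angles in rad, forces in N, time in s.
With the tool pointing down it reaches from about 0.35 to 0.975 m from the base axis. Payload 4.9 kg.
Tool frame: the origin (TCP) lies on the centre line of the jaws, within the pads' length; the fingertips stand ctrl.nose_length ahead of it and the grasp point (between the pads) lies 2 mm behind it (ctrl.nose_length is the distance from the TCP to the fingertips, in m); z points along the fingers, y is the direction in which the jaws open and shut (so a half turn about z gives the same grasp; the last joint's range is limited). The gripper opens to 85 mm and grips with 20 to 120 N. Pads are 22 mm wide; open, the fingers measure 114 mm over their backs; the gripper's body (76 mm by 85 mm) begins 54 mm behind the grasp point. The pads swing forward as they close: fully open they stand 13 mm farther back than shut.
Start: joints at [1.121, 0.053, 1.613, -0, 1.476, -0.119], TCP at [0.203, 0.591, 0.248] pointing down, gripper open.
Joint ranges: [-3.01, 3.01], [-1.01, 2.22], [0.06, 2.58], [-1.02, 4.17], [0.09, 2.62], [-3.14, 3.14]. Speed limits (rad/s): [2.57, 2.57, 3.14, 3.14, 3.14, 3.14].

## Interface

Orientations are given as a rotation vector (axis times angle).
In Python, from station import sensors, get_image, order, ctrl gives the robot as it stands.
- The arm moves only by the tool move_arm, never from a script. Its argument "increments" is a list of rows, each a list of 5 numbers: the shift along the tool's x, y, z in cm, then the turn about the tool's z in degrees, then the finger opening in cm, from 0 to 8.54. In form: [[dx, dy, dz, twist, gripper], ...]. A call has 1 to 5 rows; each row is the pose to reach, as a shift and turn from the pose commanded when the call began, along the tool's axes at that moment; what a row does not reach only later rows make up. A row lasts 1/8 s, in which the tool goes at most 62.5 mm and 10.7 degrees, less where a joint would pass 70% of its speed; a pose out of reach is approached as far as the arm can. A call with a gripper value outside its range is refused whole. The fingers move at their own pace and stop on an object; "newtons" is the grip in N (left out, the last holds). Time passes only in rows, so rows that repeat a pose let the fingers close. It gives the time, the measured TCP pose, the force and the opening at its end, in the units of the state.
- sensors.get_obs(): the state, without advancing time (a new reading comes with each control period).
- get_image(name): name is "scene" or "top"; returns a dict with "image" (480x640x3 uint8, red, green, blue), "K" (3x3 intrinsics, pixels), "D" ([k1, k2, p1, p2, k3] as OpenCV has them; the pictures are not rectified), "R" (3x3) and "t" (3): a world point X has camera coordinates R X + t. Camera axes: x right, y down, z forward; pixel columns grow to the right and rows downward; lengths in m; the calibration is good to about 2 mm. A picture is of the moment at which its call begins. There is no depth.
- order.finish_job(): hands the job in, once; it reports no verdict.
The state is a dict: "t": time; "q": joint angles; "dq": joint speeds; "effort": joint torques, N m; "tool_pos": TCP position; "tool_rot": TCP orientation; "contact_force": force on the tool from outside, world axes, zero at the start; "wrist_torque": the same for the moment, N m; "opening": finger opening in m.
Only numpy, scipy, OpenCV 4.12 (cv2) and the standard library are available. Lean on these libraries where they do the work, as an engineer would, in place of code of your own. Each camera call takes 0.05 s, during which the arm holds its last target.

## Task

The sharpening stones were left in a pile on the lid of their box. Take the pile apart: lay the square stone stick, the pale fine stone and the two-layer oilstone each fully home in the wooden bed that fits it, then close the oilstone's box with its lid to keep the grinding dust out. The steel tray is gritty, so never lay a stone down on it, and do not shift or upset the oil can.

Things in the scene. Friction and masses are not known exactly. Their poses are not given: they have to be found in the camera images.
- stick_center (a point): Square stone stick, dark grey, 16 x 88 x 16 mm high, about 55 g; top of the pile at the start. Point at its centre, 8 mm above its underside. Local y is its long axis, x across it, z up.
- fine_center (a point): Fine stone, pale cream-grey block, 34 x 96 x 20 mm high, about 160 g; lies in the pile on the oilstone. Point at its centre, 10 mm above its underside. y is its long axis, x across it, z up.
- oilstone_center (a point): Oilstone, brown layer over dark grey layer, 45 x 125 x 24 mm high, about 310 g; lies in the pile on the lid. Point at its centre, 12 mm above its underside. y is its long axis, x across it, z up.
- lid_center (a point): Wooden lid of the oilstone's box, 64 x 145 x 22 mm high, about 140 g, brass screw heads at the corners of its flat top; it lies right way up on the tray as the bottom of the pile, and is put on the box the same way up. Hollow underneath: 14 mm deep, 55 x 135 mm at the mouth, drawing in to 48 x 128 mm, so that it slips over the oilstone. Point at its centre, 11 mm above its lower rim. y is its long axis, x across it, z up.
- stone_box_seat (a point): Lower half of the oilstone's box, a fixed wooden block 64 x 145 x 22 mm high, the largest of the three beds. Its recess is 12 mm deep, 55 x 135 mm at the rim, its walls drawing in to 48 x 128 mm at the felt floor; the oilstone stands 12 mm proud of it, and the lid rests on its rim. Point at the middle of the recess floor, 10 mm above the tray and 12 mm below the rim. y is the long axis, x across, z up.
- fine_bed_seat (a point): Bed of the fine stone, a fixed wooden block 56 x 120 x 17 mm high. Its recess is 9 mm deep, 46 x 108 mm at the rim, drawing in to 38 x 100 mm at the felt floor; the stone stands 11 mm proud. Point at the middle of the recess floor, 8 mm above the tray and 9 mm below the rim. y is the long axis, x across, z up.
- stick_bed_seat (a point): Bed of the stone stick, a fixed wooden block 36 x 110 x 15 mm high. Its recess is 7 mm deep, 25 x 97 mm at the rim, drawing in to 19 x 91 mm at the felt floor; the stick stands 9 mm proud. Point at the middle of the recess floor, 8 mm above the tray and 7 mm below the rim. y is the long axis, x across, z up.
- oil_can: Red pump oiler with a thin brass spout, 62 mm across, 152 mm high, standing loose at the back of the tray near the grinder. Origin on the tray under it, z up. Leave it alone.

How it is judged:
By the outcome, as a careful person would: the job done as asked, in the order asked, and still so for the second after the job is handed in, with the robot touching nothing.
It also fails if it takes over 99 s, if anything falls off the work surface, if the arm or the gripper's body presses on something with over 40 N, if the wrist force passes 120 N, or if a joint passes its speed limit or range.

## Working session

There is one attempt and no reset: what is moved stays moved. The work goes in short steps, Python scripts to look and compute and a tool call to move; the robot and the scene stay as the last step left them, time stands still between calls to the robot, and variables do not carry over. Pictures are saved under pics/ and viewed, and the job is handed in when it is done.

Besides the shell and the picture viewer there is one more tool, called after "Call:" as name([rows], argument=value, ...), one row to a line, values as JSON. move_arm: Moves the arm, as the interface text tells. Its arguments: {"type":"object","properties":{"increments":{"type":"array"},"newtons":{"type":"number"}},"required":["increments"]}

```bash
ls; mkdir -p pics
python3 - <<'E'
from station import sensors,get_image,order,ctrl
import cv2
print(sensors.get_obs()); print(ctrl.nose_length, [a for a in dir(ctrl) if a[0]!='_'])
for n in("scene","top"):
    d=get_image(n); cv2.imwrite(f"pics/{n}0.png",d["image"][:,:,::-1]); print(n,d["K"],d["D"],d["R"],d["t"])
E
```

```text
pics
{'t': 0.0, 'q': array([ 1.12100279e+00,  5.33443296e-02,  1.61431486e+00, -3.38530719e-06,
        1.47598796e+00, -1.18990578e-01]), 'dq': array([ 0.00176644, -0.00011203, -0.00087688,  0.00094082,  0.00090128,
       -0.00032413]), 'effort': array([ 2.21002258e-03, -3.93668354e+01, -3.70181465e+01, -3.21413415e-05,
        6.87009029e-03,  2.86960915e-05]), 'tool_pos': array([0.20273637, 0.59057667, 0.24705829]), 'tool_rot': array([-0.51716289, -3.09815044,  0.00309849]), 'contact_force': array([-0.51934305,  1.27909032,  1.01422852]), 'wrist_torque': array([ 0.00271705, -0.01005366,  0.02711851]), 'opening': 0.08528230251050056}
0.017 ['MotionError', 'nose_length']
scene [[442.01918201   0.         326.26352067]
 [  0.         442.01918201 234.44942298]
 [  0.           0.           1.        ]] [0.03750858 0.         0.         0.         0.        ] [[ 0.80411608 -0.59420554  0.01780748]
 [-0.45278794 -0.63160123 -0.62933534]
 [ 0.38520177  0.49799565 -0.77692981]] [-0.45586356  0.30113959  0.68333969]
top [[495.2998979    0.         313.55888004]
 [  0.         495.2998979  234.07911232]
 [  0.           0.           1.        ]] [-0.0948855  0.         0.         0.         0.       ] [[ 0.15635665 -0.98768608  0.00536651]
 [-0.96730751 -0.15422447 -0.20132309]
 [ 0.19967167  0.02628714 -0.97951019]] [-0.07433519  0.57619979  0.83134458]
```

View pics/scene0.png

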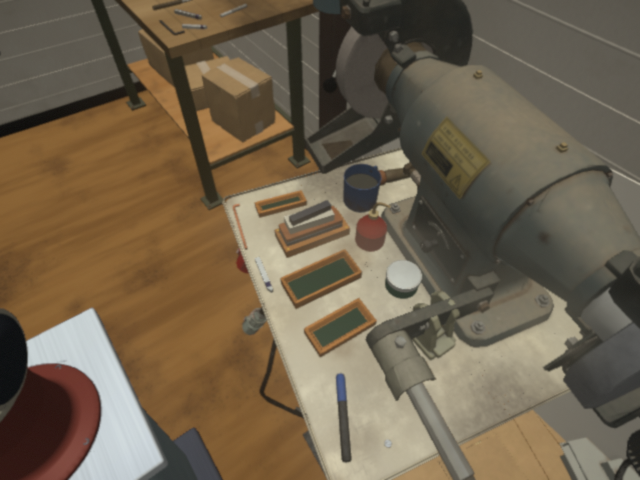

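View pics/top0.png

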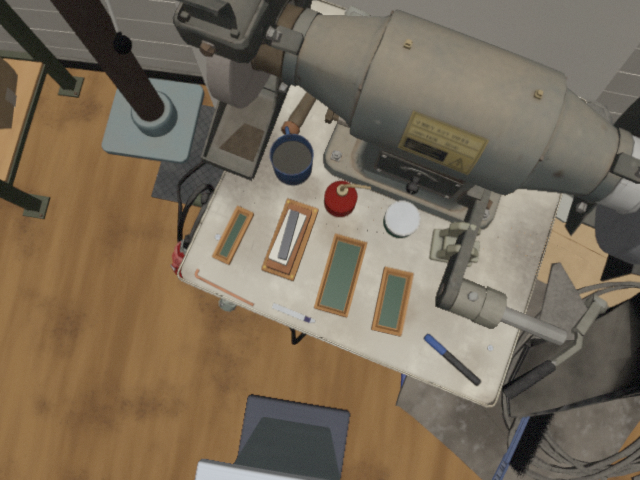

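Run:
```python
import cv2
t=cv2.imread("pics/top0.png"); s=cv2.imread("pics/scene0.png")
cv2.imwrite("pics/t0a.png",cv2.resize(t[190:300,200:340],None,fx=5.7,fy=5.4,interpolation=cv2.INTER_CUBIC)[:600,:800])
cv2.imwrite("pics/t0b.png",cv2.resize(t[220:345,300:430],None,fx=4.8,fy=4.8,interpolation=cv2.INTER_CUBIC))
cv2.imwrite("pics/s0a.png",cv2.resize(s[180:270,240:400],None,fx=5,fy=5,interpolation=cv2.INTER_CUBIC))
cv2.imwrite("pics/s0b.png",cv2.resize(s[240:360,260:400],None,fx=5,fy=5,interpolation=cv2.INTER_CUBIC))
```

```text
(no output)
```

View pics/t0a.png

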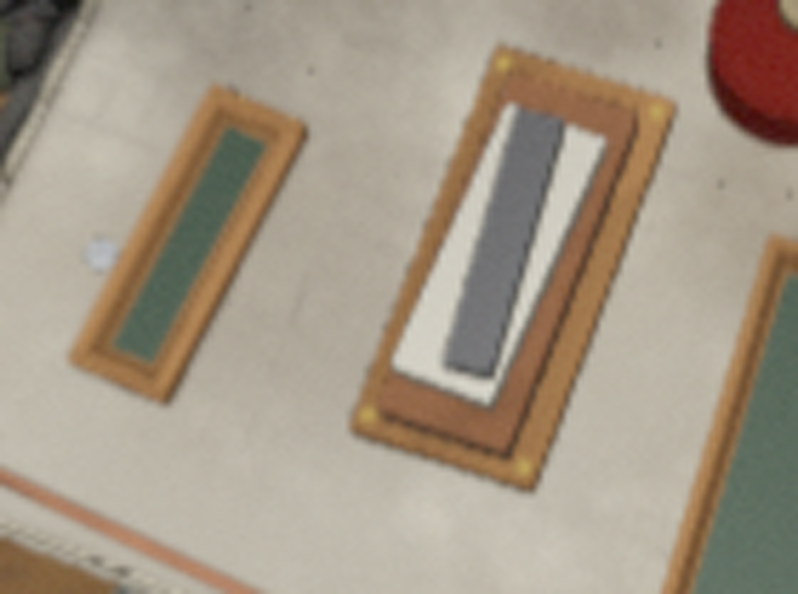

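View pics/t0b.png

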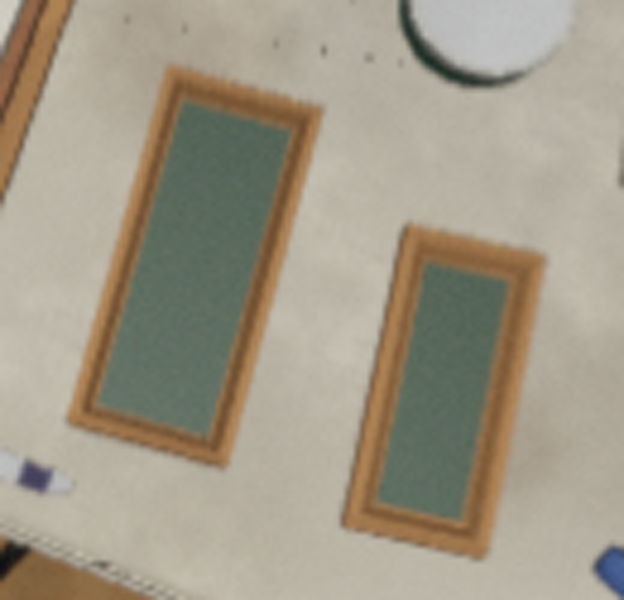

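View pics/s0a.png

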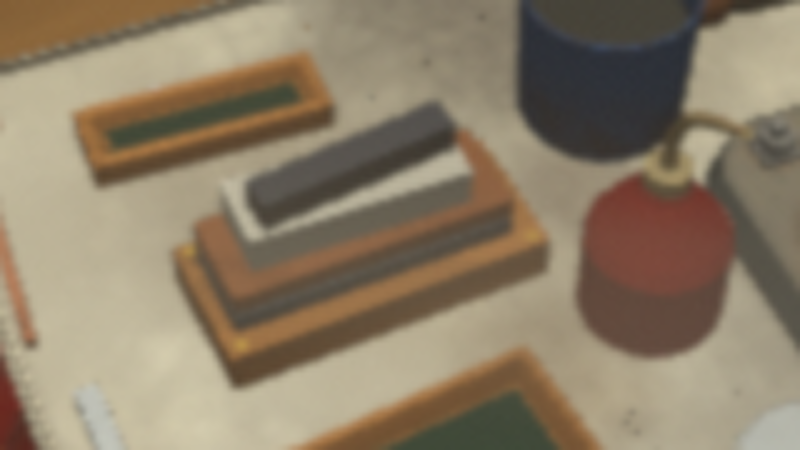

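View pics/s0b.png

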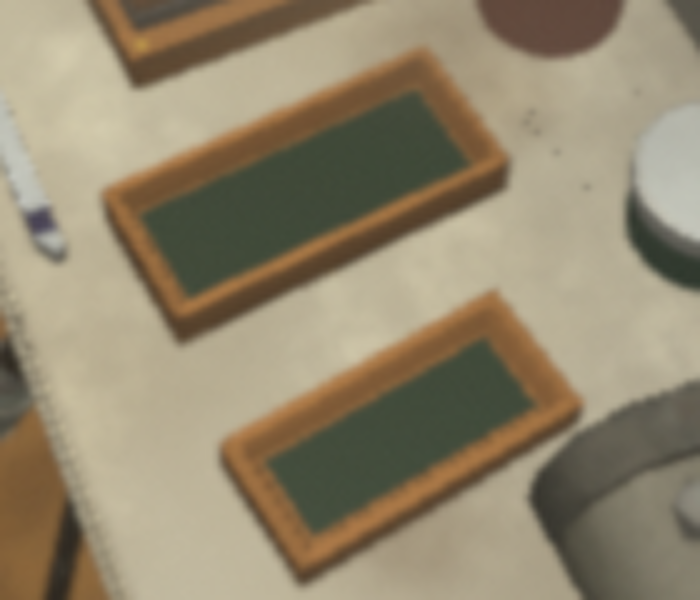

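```bash
cat > h.py <<'E'
import numpy as np, cv2
from scipy.optimize import least_squares
CAM={}
def setcams():
    from station import get_image
    for n in("scene","top"): CAM[n]=get_image(n)
C=dict(FL=(-1,1),FR=(1,1),NR=(1,-1),NL=(-1,-1))
def proj(d,P):
    return cv2.projectPoints(np.asarray(P,float).reshape(-1,3),cv2.Rodrigues(d["R"])[0],d["t"],d["K"],d["D"])[0].reshape(-1,2)
def corners(p,w,l,z,names):
    c,s=np.cos(p[2]),np.sin(p[2]); # yaw of local y axis from world +x
    out=[]
    for n in names:
        a,b=C[n][0]*w/2,C[n][1]*l/2
        # local y = (c,s), local x = (s,-c)
        out.append([p[0]+b*c+a*s,p[1]+b*s-a*c,z])
    return np.array(out)
def fit(w,l,z,obs,p0=(0.5,0.2,0.),dz=False):
    # obs {cam:{corner:(u,v)}}
    def r(p):
        e=[]
        for cam,o in obs.items():
            e.append((proj(CAM[cam],corners(p,w,l,z+(p[3] if dz else 0),o.keys()))-np.array(list(o.values()))).ravel())
        return np.concatenate(e)
    s=least_squares(r,list(p0)+([0] if dz else []),loss="soft_l1")
    return s.x,np.sqrt(np.mean(s.fun**2)),r(s.x).reshape(-1,2)
E
cat > m0.py <<'E'
from h import *
setcams()
def cr(d,fx,fy,ox,oy): return {k:((v[0]+.5)/fx-.5+ox,(v[1]+.5)/fy-.5+oy) for k,v in d.items()}
A=lambda d:cr(d,5.7,5.4,200,190)
B=lambda d:cr(d,4.8,4.8,300,220)
S=lambda d:cr(d,5,5,240,180)
T=lambda d:cr(d,5,5,260,240)
O={
"stickbed":(.036,.110,.015,A(dict(FL=(212,86),FR=(307,124),NR=(166,402),NL=(72,360))),S(dict(NL=(76,115),FL=(307,53),FR=(332,100),NR=(98,165)))),
"lid":(.064,.145,.022,A(dict(FL=(500,45),FR=(676,103),NR=(533,490),NL=(352,430))),S(dict(NL=(177,258),NR=(237,362),FR=(548,240)))),
"oil":(.045,.125,.046,A(dict(FR=(638,118),NR=(508,455),NL=(375,405))),S(dict(NL=(197,225),NR=(237,300),FR=(513,205),FL=(465,133)))),
"fine":(.034,.096,.066,A(dict(FL=(510,103),FR=(606,142),NR=(492,406),NL=(391,372))),S(dict(NL=(224,180),NR=(255,240),FR=(472,172)))),
"stick":(.016,.088,.082,A(dict(FL=(517,108),FR=(565,122),NR=(493,377),NL=(445,367))),S(dict(NL=(250,187),NR=(267,208),FR=(455,120),FL=(435,100)))),
"box":(.064,.145,.022,B(dict(FL=(170,68),FR=(322,106),NR=(226,466),NL=(70,422))),T(dict(NL=(105,192),FL=(425,48),FR=(508,158),NR=(182,318)))),
"finebed":(.056,.120,.017,B(dict(FL=(405,225),FR=(545,257),NR=(485,558),NL=(343,524))),T(dict(NL=(222,447),FL=(495,292),FR=(581,403),NR=(304,560)))),
}
for k,(w,l,z,a,b) in O.items():
    for nm,o in(("top",dict(top=a)),("scene",dict(scene=b)),("both",dict(top=a,scene=b))):
        x,r,res=fit(w,l,z,o); print(k,nm,np.round(x[:2]*1000,1),round(np.degrees(x[2]),2),"rms",round(r,2))
    x,r,res=fit(w,l,z,o,dz=True); print("   dz",np.round(x[:2]*1000,1),np.round(x[3]*1000,1))
E
python3 m0.py
```

```text
stickbed top [565.2 168.8] -14.83 rms 0.45
stickbed scene [567.9 171.4] -14.06 rms 0.66
stickbed both [566.  169.3] -14.64 rms 0.78
   dz [565.4 168.3] 3.0
lid top [573.   59.9] -9.97 rms 0.39
lid scene [575.2  60.5] -8.64 rms 0.73
lid both [573.7  60. ] -9.51 rms 0.73
   dz [573.7  60. ] -0.1
oil top [569.8  60.7] -10.84 rms 0.63
oil scene [571.1  60.2] -10.79 rms 0.75
oil both [570.4  60.5] -10.9 rms 0.76
   dz [570.8  61. ] -1.4
fine top [567.2  62.2] -12.59 rms 0.29
fine scene [571.5  64. ] -13.09 rms 0.51
fine both [568.3  62.5] -12.7 rms 0.84
   dz [567.2  61.6] 4.4
stick top [568.4  60. ] -5.05 rms 0.23
stick scene [571.2  61.3] -2.82 rms 0.49
stick both [569.3  60.2] -4.42 rms 0.71
   dz [568.6  59.6] 2.5
box top [521.3 -43.5] -6.74 rms 0.66
box scene [523.7 -42.2] -6.28 rms 0.62
box both [522.2 -43. ] -6.58 rms 0.79
   dz [521.9 -43.3] 1.4
finebed top [ 488.4 -144.7] -4.17 rms 0.44
finebed scene [ 490.7 -144.7] -3.73 rms 1.05
finebed both [ 489.5 -144.8] -3.96 rms 0.95
   dz [ 489.5 -144.8] -0.1
```

```bash
cat >> h.py <<'E'
def ray(cam,uv,z):
    d=CAM[cam]; n=cv2.undistortPoints(np.array([[uv]],float),d["K"],d["D"])[0,0]
    v=d["R"].T@np.array([n[0],n[1],1]); o=-d["R"].T@d["t"]
    return o+v*(z-o[2])/v[2]
def plan(x,y,z,ang,obs=None):
    """tcp target; ang: deg, direction of object's long axis from world +x (jaw y perp). prints tool-frame increments"""
    from station import sensors
    from scipy.spatial.transform import Rotation as Ro
    o=obs or sensors.get_obs(); R=Ro.from_rotvec(o["tool_rot"]).as_matrix()
    d=R.T@(np.array([x,y,z])-o["tool_pos"])*100
    # tool x along long axis (mod 180); twist about tool z(down): world yaw decreases
    cur=np.degrees(np.arctan2(R[1,0],R[0,0])); tw=-(ang-cur); tw=(tw+90)%180-90
    print("t",round(o["t"],2),"tcp",np.round(o["tool_pos"],4),"xaxis",round(cur,1),"tilt",np.round(R[:,2],4),"F",np.round(o["contact_force"],1),"open",round(o["opening"]*100,2))
    print("  ->",np.round(d,2),"twist",round(tw,1))
E
python3 - <<'E'
from h import *
setcams()
# oil can: base in scene ~ (371,240), top shoulder
print("can top body, top cam",ray("top",(340,198),.06),ray("scene",(371,220),.06))
for z in (0.05,.1,.15): print("rest top",ray("top",(455,285),z),"scene",ray("scene",(380,345),z))
for z in (0.1,.2,.25): print("motor low edge top",ray("top",(400,180),z), ray("top",(270,110),z))
plan(.569,.060,.2,-4.8)
E
```

```text
can top body, top cam [ 0.6544328  -0.02016459  0.06      ] [ 0.66616806 -0.01472885  0.06      ]
rest top [ 0.53029558 -0.24826142  0.05      ] scene [ 0.5089807 -0.2254695  0.05     ]
rest top [ 0.52306811 -0.23453093  0.1       ] scene [ 0.48913782 -0.23987591  0.1       ]
rest top [ 0.51584064 -0.22080044  0.15      ] scene [ 0.46929494 -0.25428232  0.15      ]
motor low edge top [ 0.6922974 -0.1192098  0.1      ] [0.78723478 0.13005142 0.1       ]
motor low edge top [ 0.65747086 -0.10563104  0.2       ] [0.7409798  0.11362444 0.2       ]
motor low edge top [ 0.64005759 -0.09884165  0.25      ] [0.71785231 0.10541096 0.25      ]
t 0.3 tcp [0.2029 0.5909 0.2479] xaxis 161.0 tilt [-3.e-04 -6.e-04 -1.e+00] F [ 0.8 -0.6 -0.6] open 8.56
  -> [-51.87 -38.32   4.81] twist -14.2
```

Call:
move_arm([
  [-10,-7.4,1,-3,8.5],
  [-20,-14.8,2,-6,7],
  [-30,-22.2,3,-9,6],
  [-40,-29.6,4,-12,5],
  [-50,-37,4.8,-14.2,4.5],
], newtons=40)

```text
t: 0.92
tool_pos: [0.3804, 0.3328, 0.2236]
tool_rot: [0.128, 3.138, 0.001]
contact_force: [1.6, 0.1, -0.4]
opening: 0.045
```

```bash
python3 -c "
from h import *
plan(.569,.060,.2,-4.8)"
```

```text
t 0.93 tcp [0.3804 0.3328 0.2236] xaxis 175.3 tilt [ 7.e-04  4.e-04 -1.e+00] F [ 1.6  0.1 -0.4] open 4.5
  -> [-21.01 -25.66   2.36] twist 0.1
```

Call:
move_arm([
  [-21,-25.7,2.4,0,4.5],
  [-21,-25.7,2.4,0,4.5],
  [-21,-25.7,2.4,0,4.5],
  [-21,-25.7,2.4,0,4.5],
  [-21,-25.7,2.4,0,4.5],
])

```text
t: 1.55
tool_pos: [0.5571, 0.0758, 0.2011]
tool_rot: [0.131, 3.138, 0.0]
contact_force: [1.2, 0.3, 0.3]
opening: 0.0452
```

Call:
move_arm([
  [0,0,0,0,4.5],
  [0,0,3,0,4.5],
  [0,0,6,0,4.5],
  [0,0,8,0,4.5],
  [0,0,8,0,4.5],
])

```text
t: 2.17
tool_pos: [0.5546, 0.0782, 0.1192]
tool_rot: [-0.129, -3.135, 0.0]
contact_force: [-0.3, -0.4, 0.2]
opening: 0.045
```

```bash
cat > look.py <<'E'
import sys
from h import *
from station import get_image
# usage: look.py name cam x0 y0 x1 y1 scale
n,cam=sys.argv[1:3]; x0,y0,x1,y1=map(int,sys.argv[3:7]); f=float(sys.argv[7])
d=get_image(cam); cv2.imwrite(f"pics/{n}.png",cv2.resize(d["image"][y0:y1,x0:x1,::-1],None,fx=f,fy=f,interpolation=cv2.INTER_CUBIC))
E
python3 look.py p1s scene 230 120 390 260 4.5
python3 look.py p1t top 190 140 350 290 4
python3 -c "
from h import *
plan(.569,.060,.091,-4.8)"
```

```text
t 2.27 tcp [0.5566 0.078  0.1219] xaxis 175.3 tilt [ 1.1e-03  1.0e-04 -1.0e+00] F [-0.4  0.1  0. ] open 4.49
  -> [-1.38 -1.69  3.1 ] twist 0.1
```

View pics/p1s.png

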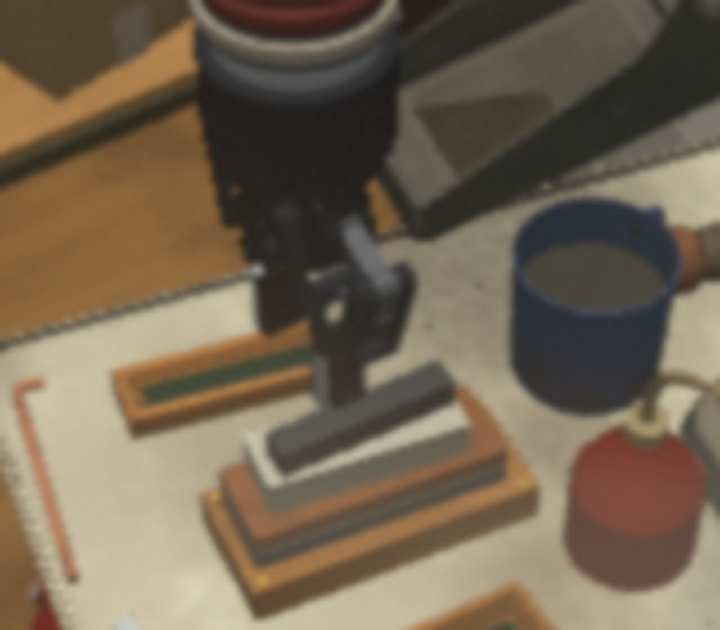

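View pics/p1t.png

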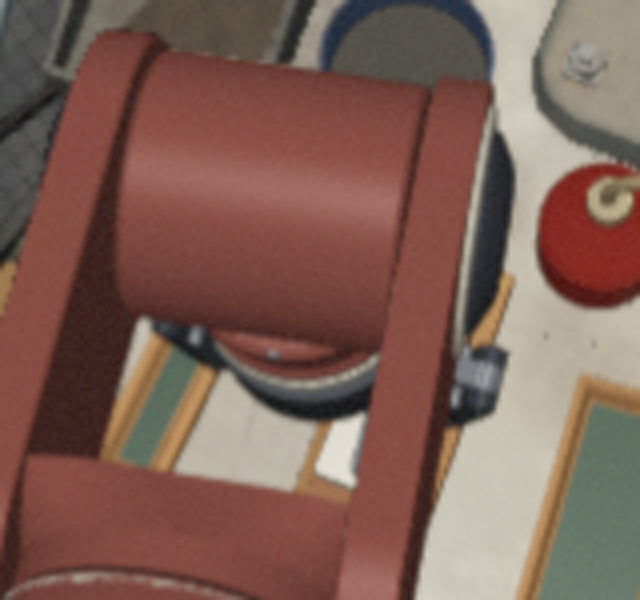

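Call:
move_arm([
  [-1.4,-1.7,0,0,4.5],
  [-1.4,-1.7,0,0,4.5],
  [-1.4,-1.7,1.5,0,4],
  [-1.4,-1.7,2.8,0,4],
  [-1.4,-1.7,2.8,0,4],
])

```text
t: 2.9
tool_pos: [0.5669, 0.0597, 0.0905]
tool_rot: [-0.13, -3.134, 0.0]
contact_force: [-0.2, 0.1, -0.3]
opening: 0.0401
```

```bash
python3 look.py p2s scene 230 120 390 260 4.5
python3 -c "
from h import *
plan(.569,.060,.091,-4.8)"
```

```text
t 2.95 tcp [0.5677 0.0597 0.0915] xaxis 175.3 tilt [-2.7e-03  1.0e-04 -1.0e+00] F [-0.2  0.9  0.3] open 4.05
  -> [-0.13  0.04  0.05] twist 0.1
```

View pics/p2s.png

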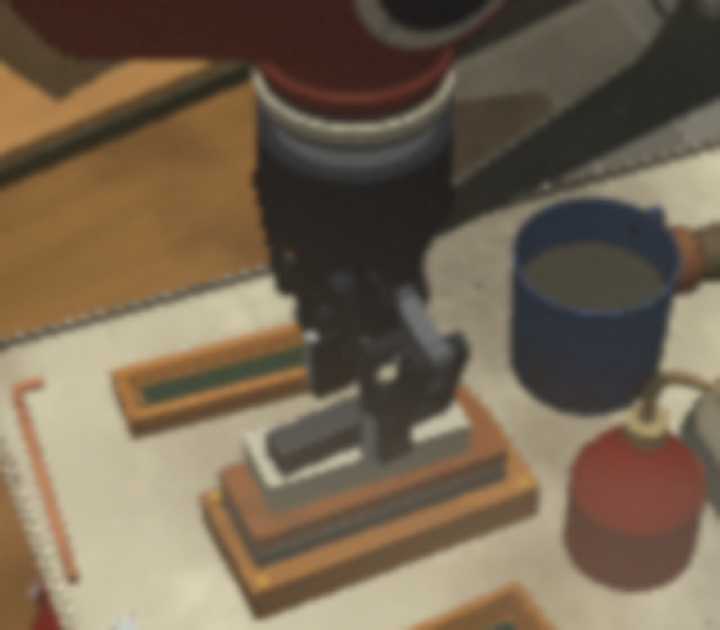

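Call:
move_arm([
  [0,0,0,0,2.5],
  [0,0,0,0,1.3],
  [0,0,0,0,1.2],
  [0,0,0,0,1.2],
  [0,0,-0.5,0,1.2],
], newtons=40)

```text
t: 3.58
tool_pos: [0.5682, 0.0595, 0.0976]
tool_rot: [-0.13, -3.138, 0.0]
contact_force: [-0.1, -0.1, -0.7]
opening: 0.0145
```

Call:
move_arm([
  [0,0,-2,0,1.2],
  [0,0,-4,0,1.2],
  [0,0,-4,0,1.2],
])

```text
t: 3.95
tool_pos: [0.5708, 0.0595, 0.1418]
tool_rot: [0.13, 3.133, 0.0]
contact_force: [0.4, 0.8, -0.1]
opening: 0.014
```

```bash
python3 look.py p3s scene 230 120 390 260 4.5
python3 -c "
from h import *
plan(.566,.1693,.16,-14.6)"
```

```text
t 4.0 tcp [0.5698 0.0595 0.1401] xaxis 175.2 tilt [ 3.6e-03 -1.0e-04 -1.0e+00] F [-0.1  0.9 -1. ] open 1.45
  -> [ 1.28 10.91 -1.99] twist 9.8
```

View pics/p3s.png

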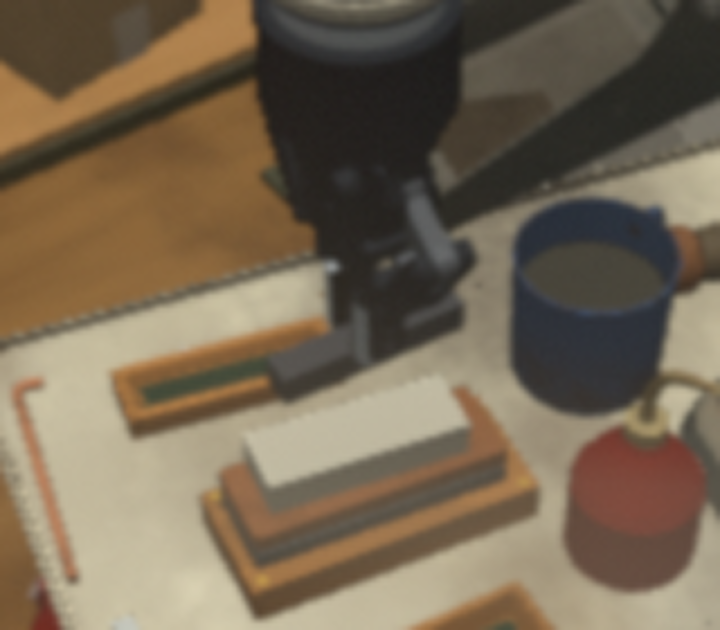

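Call:
move_arm([
  [0.7,5.5,-1,5,1.2],
  [1.3,10.9,0,9.8,1.2],
  [1.3,10.9,4,9.8,1.2],
  [1.3,10.9,7,9.8,1.2],
  [1.3,10.9,7,9.8,1.2],
])

```text
t: 4.62
tool_pos: [0.5617, 0.1689, 0.0642]
tool_rot: [-0.396, -3.109, 0.004]
contact_force: [-0.5, 0.7, -0.5]
opening: 0.0143
```

```bash
python3 look.py p4s scene 230 130 350 250 5
python3 look.py p4t top 190 140 350 290 4
python3 -c "
from h import *
plan(.566,.1693,.034,-14.6)"
```

```text
t 4.72 tcp [0.5649 0.1692 0.0683] xaxis 165.4 tilt [-2.e-04 -0.e+00 -1.e+00] F [ 0.1 -0.5  0.1] open 1.43
  -> [-0.1   0.04  3.43] twist 0.0
```

View pics/p4s.png

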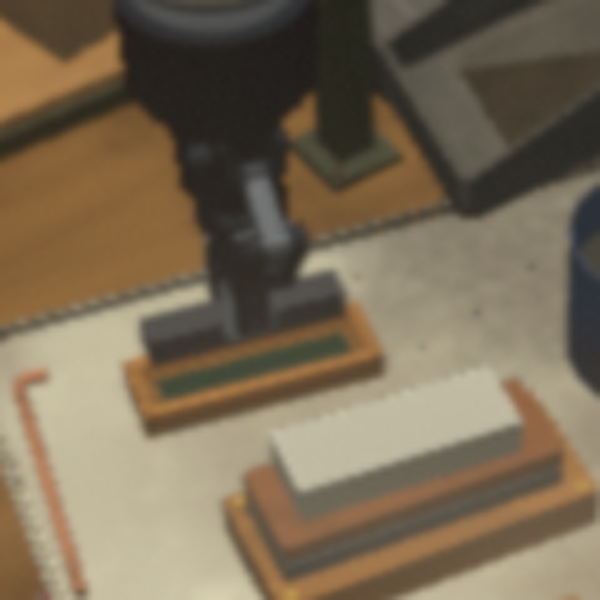

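View pics/p4t.png

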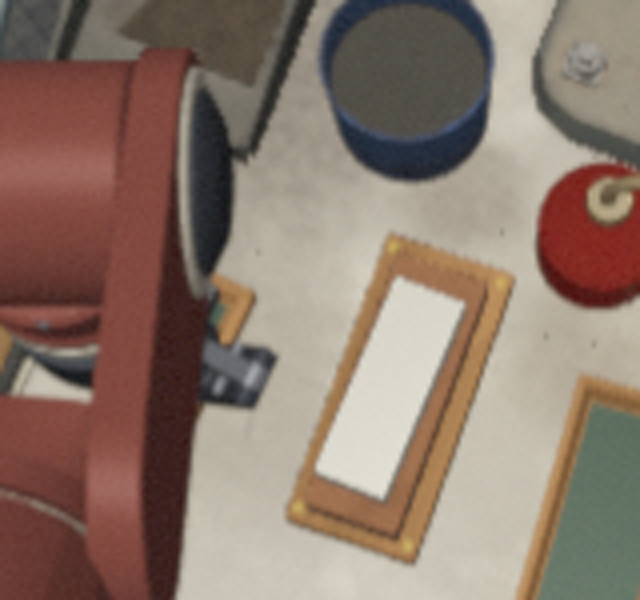

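```bash
python3 -c "
from h import *
setcams()
cr=lambda d:{k:((v[0]+.5)/5-.5+230,(v[1]+.5)/5-.5+130) for k,v in d.items()}
print(fit(.016,.088,.0593,dict(scene=cr(dict(FL=(336,272),FR=(346,293),NR=(152,343),NL=(141,320))))))
"
```

```text
(array([ 0.56005078,  0.1617522 , -0.26486554]), np.float64(0.5015572447902007), array([[ 0.33351781, -0.69156628],
       [ 0.78242737,  0.09201183],
       [-0.55640597,  0.5179274 ],
       [-0.46582233, -0.08656609]]))
```

```bash
cat > ov.py <<'E'
import sys
from h import *
from station import get_image,sensors
# overlay boxes: args: name cam x0 y0 x1 y1 f then boxes w,l,h,x,y,zbottom,yawdeg
n,cam=sys.argv[1:3]; x0,y0,x1,y1=map(int,sys.argv[3:7]); f=float(sys.argv[7])
d=get_image(cam); im=cv2.resize(np.ascontiguousarray(d["image"][y0:y1,x0:x1,::-1]),None,fx=f,fy=f,interpolation=cv2.INTER_CUBIC)
for b in sys.argv[8:]:
    w,l,h,x,y,z,a=map(float,b.split(","))
    for zz,col in((z+h,(0,255,0)),(z,(255,0,255))):
        P=proj(d,corners((x,y,np.radians(a)),w,l,zz,["FL","FR","NR","NL"]))
        P=((P-[x0,y0]+.5)*f-.5)
        cv2.polylines(im,[np.round(P).astype(int)],True,col,1)
cv2.imwrite(f"pics/{n}.png",im)
E
python3 ov.py p5s scene 230 150 330 230 8 .016,.088,.016,.566,.169,.043,-14.6 .036,.110,.015,.566,.1693,0,-14.6
python3 -c "
from h import *
for i in range(1): plan(.566,.1693,.034,-14.6)"
```

```text
t 4.88 tcp [0.5662 0.1693 0.0701] xaxis 165.4 tilt [ 3.3e-03  5.0e-04 -1.0e+00] F [ 0.  -0.2 -0.1] open 1.47
  -> [ 0.03 -0.01  3.61] twist 0.0
```

View pics/p5s.png

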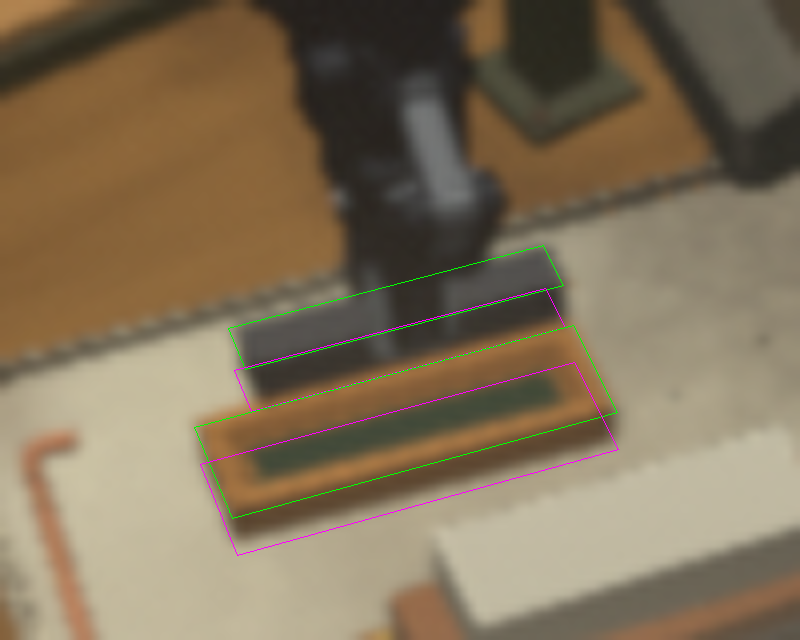

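Call:
move_arm([
  [0,0,1.5,0,1.2],
  [0,0,2.8,0,1.2],
  [0,0,3.4,0,1.2],
  [0,0,3.5,0,1.2],
  [0,0,3.5,0,1.2],
])

```text
t: 5.5
tool_pos: [0.5642, 0.1696, 0.0355]
tool_rot: [-0.398, -3.112, 0.001]
contact_force: [-11.2, -0.8, 20.2]
opening: 0.0144
```

```bash
python3 ov.py p6s scene 230 150 330 230 8 .016,.088,.016,.566,.1693,.008,-14.6
python3 -c "
from h import *
for i in range(1): plan(.566,.1693,.033,-14.6)"
```

```text
t 5.55 tcp [0.5642 0.1696 0.0355] xaxis 165.4 tilt [-0.0039 -0.     -1.    ] F [-12.   -0.6  19.6] open 1.46
  -> [-0.18  0.02  0.25] twist 0.0
```

View pics/p6s.png

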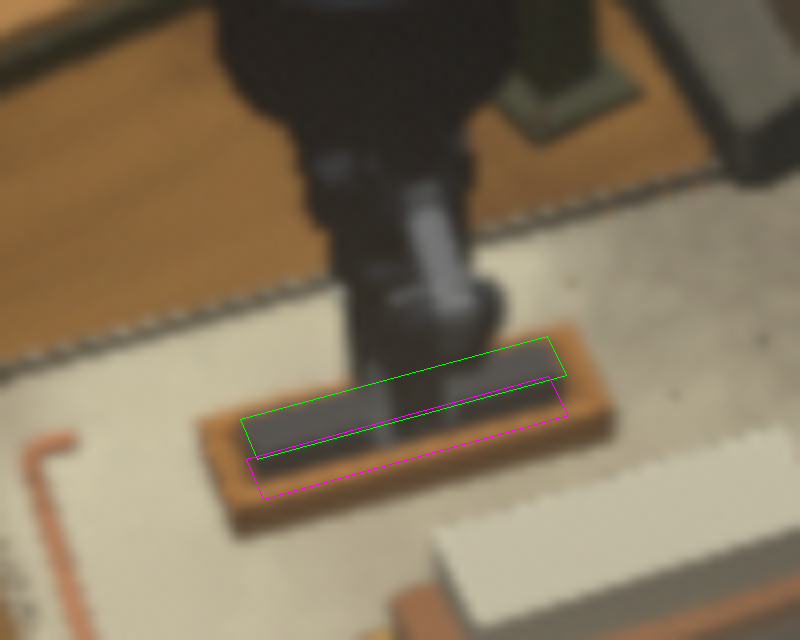

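Call:
move_arm([
  [0.15,0,0,0,1.2],
  [0.15,0,0.1,0,1.2],
])

```text
t: 5.8
tool_pos: [0.5641, 0.1696, 0.0355]
tool_rot: [-0.398, -3.116, 0.001]
contact_force: [-11.2, -3.5, 24.9]
opening: 0.0145
```

Call:
move_arm([
  [0,0,0,0,1.2],
  [0,0,0,0,2.0],
  [0,0,0,0,3.0],
  [0,0,0,0,3.0],
])

```text
t: 6.3
tool_pos: [0.5631, 0.1693, 0.0316]
tool_rot: [-0.398, -3.116, 0.001]
contact_force: [-0.1, -1.3, 2.8]
opening: 0.0302
```

Call:
move_arm([
  [0,0,-3,0,3],
  [0,0,-8,0,4],
  [0,0,-12,0,5],
  [0,-6,-14,0,6],
  [0,-11,-14,0,6],
])

```text
t: 6.92
tool_pos: [0.5365, 0.0623, 0.1741]
tool_rot: [0.395, 3.113, 0.001]
contact_force: [0.5, -1.0, -0.2]
opening: 0.0599
```

```bash
python3 ov.py p7s scene 230 150 330 230 8 .016,.088,.016,.566,.1693,.008,-14.6
python3 ov.py p7t top 200 190 300 280 7 .016,.088,.016,.566,.1693,.008,-14.6 
python3 -c "
from h import *
for i in range(1): plan(.568,.0625,.1,-12.7)"
```

```text
t 7.03 tcp [0.5349 0.06   0.1718] xaxis 165.2 tilt [-3.e-04 -1.e-03 -1.e+00] F [-1.   0.1 -1. ] open 5.97
  -> [-3.14  1.1   7.18] twist -2.1
```

View pics/p7s.png

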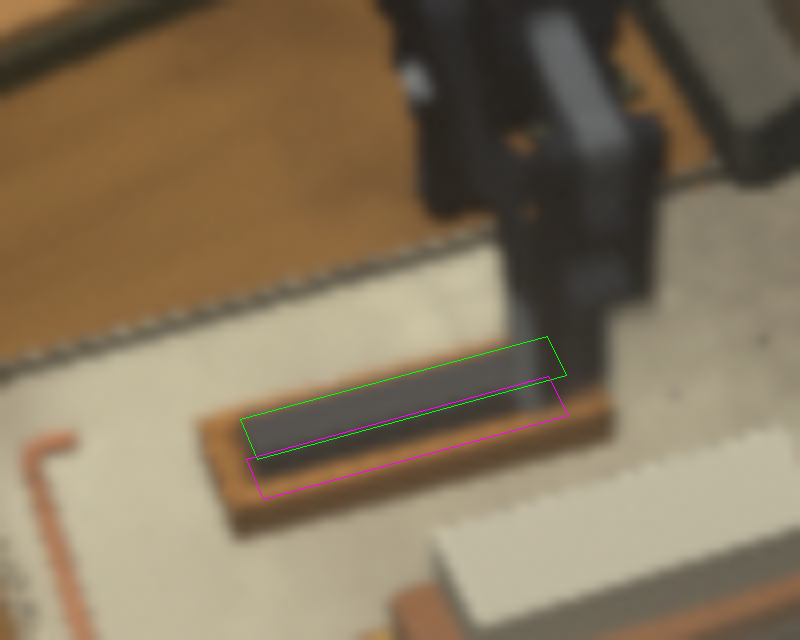

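View pics/p7t.png

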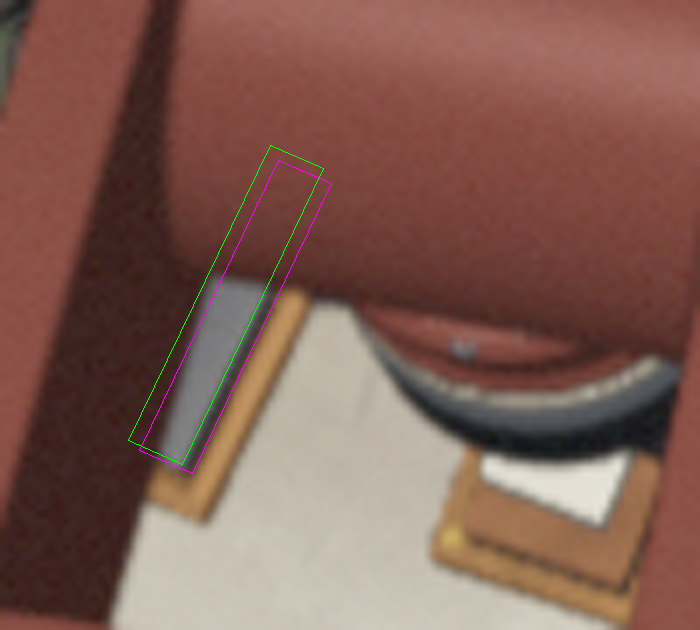

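Call:
move_arm([
  [-3.1,1.1,2,-2.1,6],
  [-3.1,1.1,6,-2.1,6],
  [-3.1,1.1,8.5,-2.1,6],
  [-3.1,1.1,9.7,-2.1,6],
  [-3.1,1.1,9.7,-2.1,6],
])

```text
t: 7.65
tool_pos: [0.5678, 0.0664, 0.074]
tool_rot: [-0.34, -3.121, -0.0]
contact_force: [-0.9, 0.9, -0.2]
opening: 0.0597
```

```bash
python3 look.py p8s scene 240 140 400 260 5
python3 -c "
from h import *
for i in range(1): plan(.568,.0625,.074,-12.7)"
```

```text
t 7.7 tcp [0.5687 0.0663 0.0753] xaxis 167.6 tilt [ 2.e-04  1.e-04 -1.e+00] F [ 0.8  0.1 -0.4] open 5.97
  -> [-0.01 -0.39  0.13] twist 0.3
```

View pics/p8s.png

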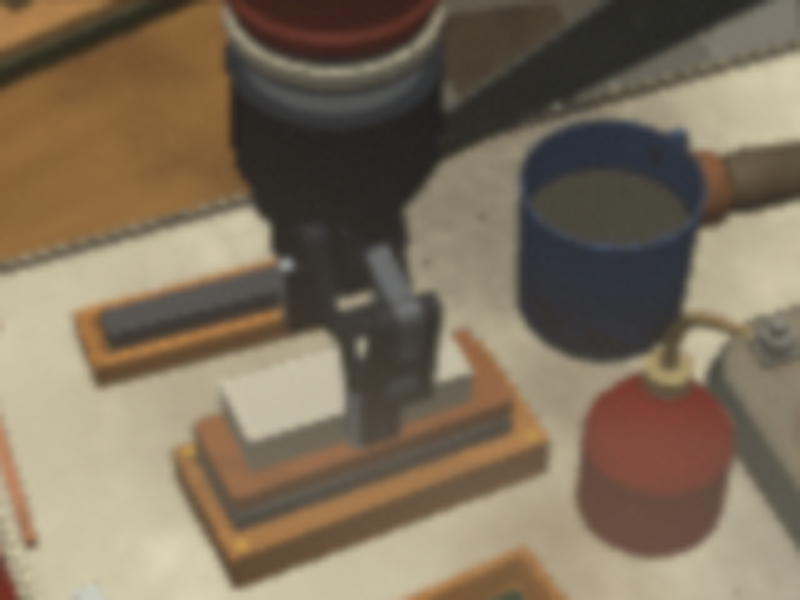

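Call:
move_arm([
  [0,-0.4,0.1,0.3,6],
  [0,-0.4,0.1,0.3,4.5],
  [0,-0.4,0.1,0.3,3.2],
  [0,-0.4,0.1,0.3,2.9],
  [0,-0.4,0.1,0.3,2.9],
], newtons=50)

```text
t: 8.32
tool_pos: [0.5684, 0.0621, 0.0753]
tool_rot: [0.349, 3.12, 0.0]
contact_force: [-2.3, 0.8, 6.6]
opening: 0.0322
```

Call:
move_arm([
  [0,0,0,0,2.9],
  [0,0,-0.5,0,2.9],
  [0,0,-3,0,2.9],
  [0,0,-7,0,2.9],
  [0,0,-9,0,2.9],
])

```text
t: 8.95
tool_pos: [0.5683, 0.0621, 0.166]
tool_rot: [0.349, 3.12, 0.0]
contact_force: [0.4, -0.2, -1.5]
opening: 0.0326
```

```bash
python3 look.py p9s scene 240 120 400 270 5
python3 -c "
from h import *
for i in range(1): plan(.4895,-.1448,.1,-4.)"
```

```text
t 9.0 tcp [0.5695 0.0621 0.1685] xaxis 167.2 tilt [ 5.9e-03 -2.0e-04 -1.0e+00] F [ 1.4 -0.2  0.1] open 3.23
  -> [  3.28 -21.95   6.8 ] twist -8.8
```

View pics/p9s.png

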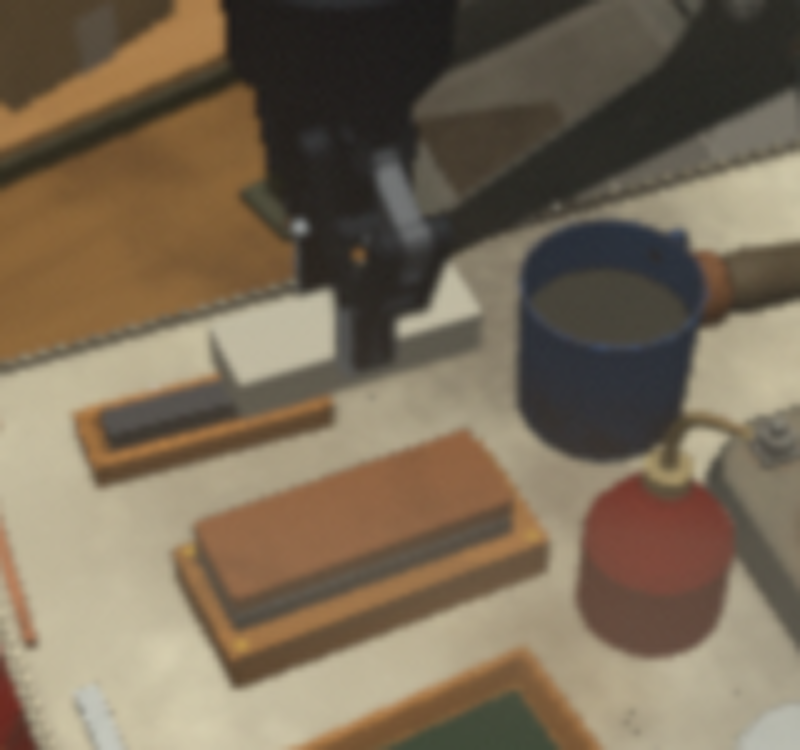

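Call:
move_arm([
  [0.8,-5.5,0,-2.2,2.9],
  [1.6,-11,0,-4.4,2.9],
  [2.5,-16.5,0,-6.6,2.9],
  [3.3,-22,0,-8.8,2.9],
  [3.3,-22,4,-8.8,2.9],
])

```text
t: 9.62
tool_pos: [0.4878, -0.1493, 0.1262]
tool_rot: [0.116, 3.133, -0.006]
contact_force: [0.5, -0.1, -2.0]
opening: 0.0324
```

Call:
move_arm([
  [0,0,0,0,2.9],
  [0,0,0,0,2.9],
])

```text
t: 9.88
tool_pos: [0.4869, -0.1447, 0.124]
tool_rot: [-0.107, -3.139, -0.0]
contact_force: [-0.3, 0.0, -0.8]
opening: 0.0322
```

```bash
python3 ov.py p10s scene 250 200 420 360 4.5
python3 -c "
from h import *
for i in range(1): plan(.4895,-.1448,.06,-4.)"
```

```text
t 9.93 tcp [ 0.4875 -0.1448  0.1249] xaxis 176.1 tilt [ 1.e-03 -5.e-04 -1.e+00] F [-0.3  0.5 -1.6] open 3.21
  -> [-0.19  0.02  6.49] twist 0.1
```

View pics/p10s.png

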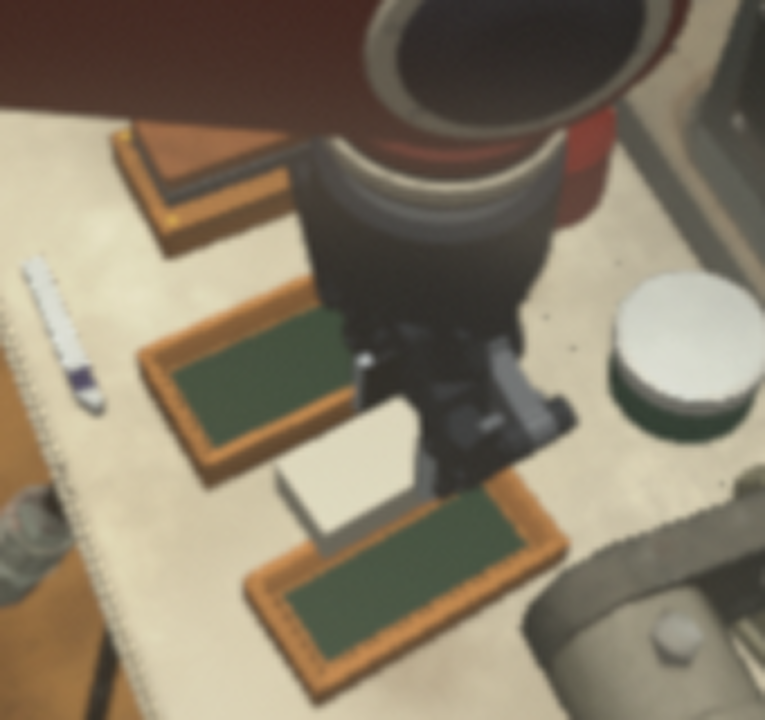

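Call:
move_arm([
  [-0.1,0,3.5,0,2.9],
  [-0.1,0,6,0,2.9],
  [-0.1,0,7.2,0,2.9],
  [-0.1,0,7.2,0,2.9],
])

```text
t: 10.42
tool_pos: [0.4881, -0.1449, 0.0522]
tool_rot: [-0.107, -3.14, -0.0]
contact_force: [-0.5, -0.6, -0.6]
opening: 0.0322
```

```bash
python3 ov.py p11s scene 290 260 390 340 8 .034,.096,.020,.489,-.1448,.0245,-4
python3 -c "
from h import *
for i in range(1): plan(.489,-.1448,.0375,-4.)"
```

```text
t 10.47 tcp [ 0.4887 -0.1453  0.053 ] xaxis 176.1 tilt [ 1.2e-03 -6.0e-04 -1.0e+00] F [ 0.4  0.5 -0.6] open 3.23
  -> [-0.03  0.05  1.55] twist 0.1
```

View pics/p11s.png

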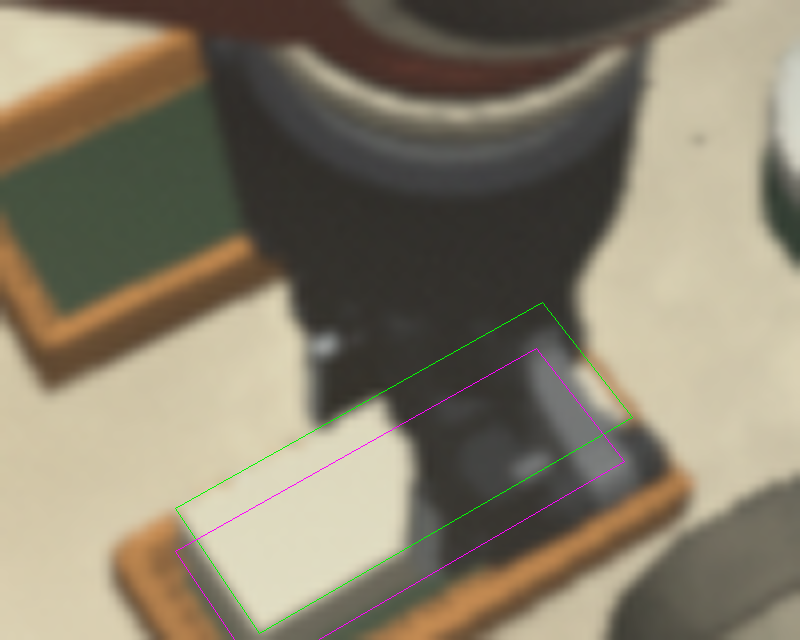

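Call:
move_arm([
  [0,0,0.8,0,2.9],
  [0,0,1.4,0,2.9],
  [0,0,1.6,0,2.9],
  [0,0,1.6,0,2.9],
])

```text
t: 10.98
tool_pos: [0.488, -0.1453, 0.0372]
tool_rot: [-0.108, -3.139, -0.001]
contact_force: [-3.7, 1.3, 8.0]
opening: 0.0321
```

```bash
python3 -c "
from h import *
for i in range(1): plan(.489,-.1448,.0365,-4.)"
```

```text
t 10.97 tcp [ 0.488  -0.1453  0.0372] xaxis 176.0 tilt [-9.e-04  4.e-04 -1.e+00] F [-3.7  1.3  8. ] open 3.21
  -> [-0.1   0.06  0.07] twist 0.0
```

Touching the floor or nearly so. Release and retreat.

Call:
move_arm([
  [0,0,0,0,3.8],
  [0,0,0,0,4.6],
  [0,0,0,0,5],
  [0,0,-3,0,5],
  [0,0,-8,0,6],
])

```text
t: 11.6
tool_pos: [0.4861, -0.1445, 0.1146]
tool_rot: [-0.108, -3.135, -0.003]
contact_force: [0.9, 0.0, 0.3]
opening: 0.0599
```

```bash
python3 -c "
from h import *
for i in range(1): plan(.5705,.0607,.16,-10.9)"
```

```text
t 11.6 tcp [ 0.4861 -0.1445  0.1146] xaxis 176.0 tilt [-0.0049  0.0023 -1.    ] F [0.9 0.  0.3] open 5.99
  -> [-6.98 21.06 -4.54] twist 6.9
```

Call:
move_arm([
  [-1.8,5.3,-4.5,1.7,7],
  [-3.5,10.6,-4.5,3.5,7.5],
  [-5.2,15.9,-4.5,5.2,7.5],
  [-7,21.1,-4.5,6.9,7.5],
  [-7,21.1,-4.5,6.9,7.5],
])

```text
t: 12.22
tool_pos: [0.5729, 0.0635, 0.161]
tool_rot: [0.29, 3.128, 0.001]
contact_force: [-1.0, -1.0, 0.4]
opening: 0.0753
```

Call:
move_arm([
  [0,0,0,0,7.5],
  [0,0,3,0,7.5],
  [0,0,6,0,7.5],
  [0,0,8,0,7.5],
])

```text
t: 12.72
tool_pos: [0.5712, 0.059, 0.0794]
tool_rot: [-0.3, -3.125, 0.001]
contact_force: [0.2, -0.1, -0.7]
opening: 0.0749
```

```bash
python3 look.py p12s scene 240 140 400 260 5
python3 ov.py p12t top 350 240 450 350 6 .034,.096,.020,.489,-.1448,.008,-4
python3 -c "
from h import *
for i in range(1): plan(.5705,.0607,.051,-10.9)"
```

```text
t 12.82 tcp [0.57   0.0594 0.0782] xaxis 169.1 tilt [-0.0054 -0.     -1.    ] F [-1.3 -0.4 -0.2] open 7.49
  -> [-0.04  0.14  2.72] twist -0.0
```

View pics/p12s.png

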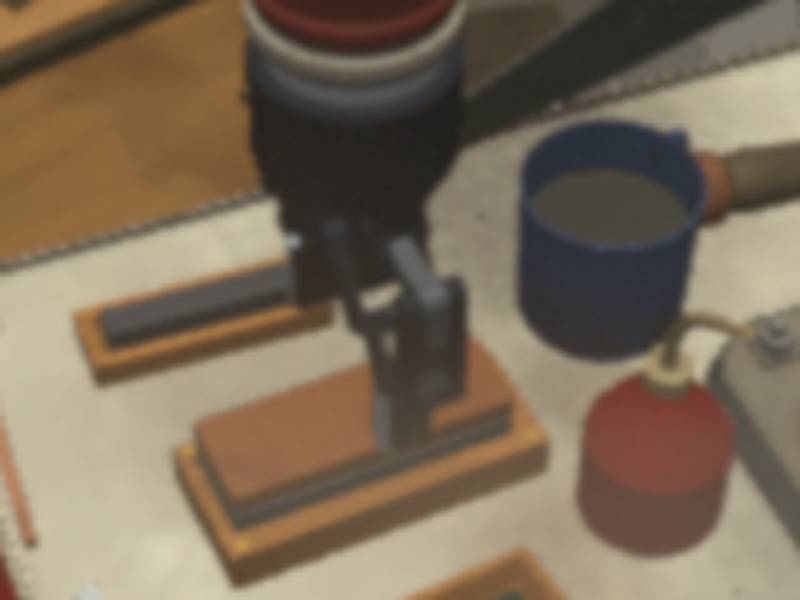

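View pics/p12t.png

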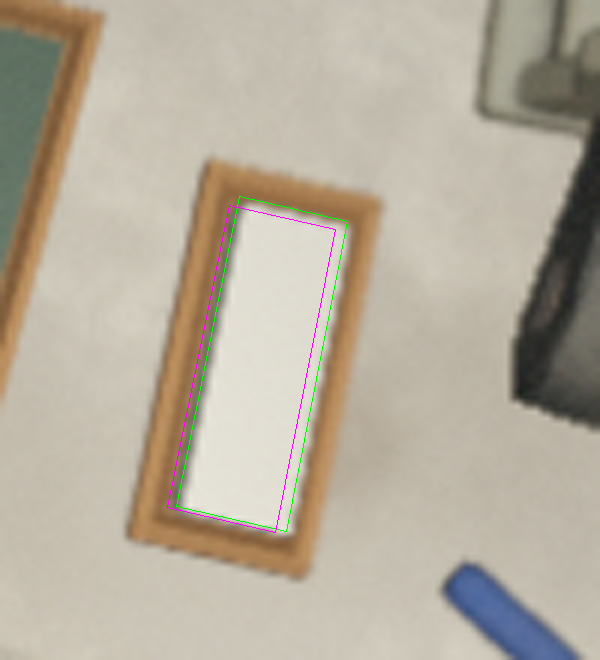

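Call:
move_arm([
  [0,0.1,1.5,0,7.5],
  [0,0.1,2.7,0,7.5],
  [0,0.1,2.7,0,6.5],
  [0,0.1,2.7,0,5.3],
  [0,0.1,2.7,0,4.6],
], newtons=60)

```text
t: 13.45
tool_pos: [0.573, 0.0614, 0.0547]
tool_rot: [0.297, 3.126, 0.0]
contact_force: [-0.6, 0.0, -0.1]
opening: 0.046
```

Call:
move_arm([
  [0,0,0,0,4],
  [0,0,0,0,4],
  [0,0,0,0,4],
  [0,0,-0.5,0,4],
  [0,0,-0.8,0,4],
])

```text
t: 14.08
tool_pos: [0.5718, 0.0614, 0.0615]
tool_rot: [-0.297, -3.126, 0.0]
contact_force: [-0.9, -0.9, -2.4]
opening: 0.0429
```

```bash
python3 look.py p13s scene 240 140 400 260 5
python3 -c "
from h import *
for i in range(1): plan(.522,-.0432,.12,-6.6)"
```

```text
t 14.12 tcp [0.5721 0.0614 0.062 ] xaxis 169.1 tilt [-4.e-04  0.e+00 -1.e+00] F [ 1.2  0.4 -2.2] open 4.29
  -> [  2.96 -11.22  -5.8 ] twist -4.3
```

View pics/p13s.png

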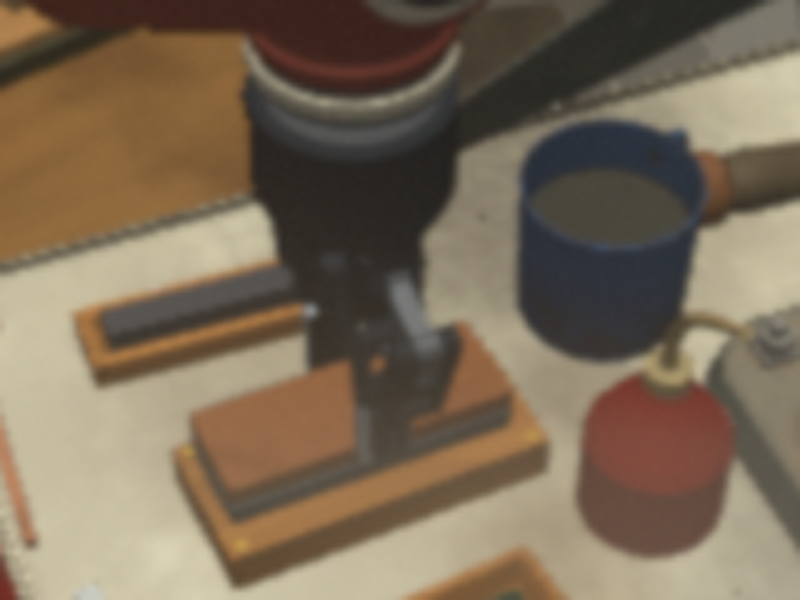

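Call:
move_arm([
  [0,0,-3,0,4],
  [0,0,-6,0,4],
  [1,-4,-7,-1.4,4],
  [2,-8,-7,-2.9,4],
  [3,-11.2,-7,-4.3,4],
])

```text
t: 14.75
tool_pos: [0.521, -0.044, 0.1318]
tool_rot: [-0.179, -3.136, 0.0]
contact_force: [0.4, -0.1, -2.9]
opening: 0.0427
```

Call:
move_arm([
  [0,0,0,0,4],
  [0,0,3,0,4],
  [0,0,5,0,4],
  [0,0,5,0,4],
])

```text
t: 15.25
tool_pos: [0.5203, -0.0419, 0.0798]
tool_rot: [-0.179, -3.132, -0.002]
contact_force: [0.2, -0.0, -2.5]
opening: 0.0425
```

```bash
python3 -c "
from h import *
plan(.522,-.0432,.045,-6.6)
setcams()"
python3 ov.py p14s scene 260 200 390 330 5 .045,.125,.024,.522,-.0432,.049,-6.6 .064,.145,.022,.522,-.0432,0,-6.6
```

```text
t 15.25 tcp [ 0.5203 -0.0419  0.0798] xaxis 173.5 tilt [-0.0047  0.0014 -1.    ] F [ 0.2 -0.  -2.5] open 4.25
  -> [-0.2  -0.11  3.47] twist 0.1
```

View pics/p14s.png

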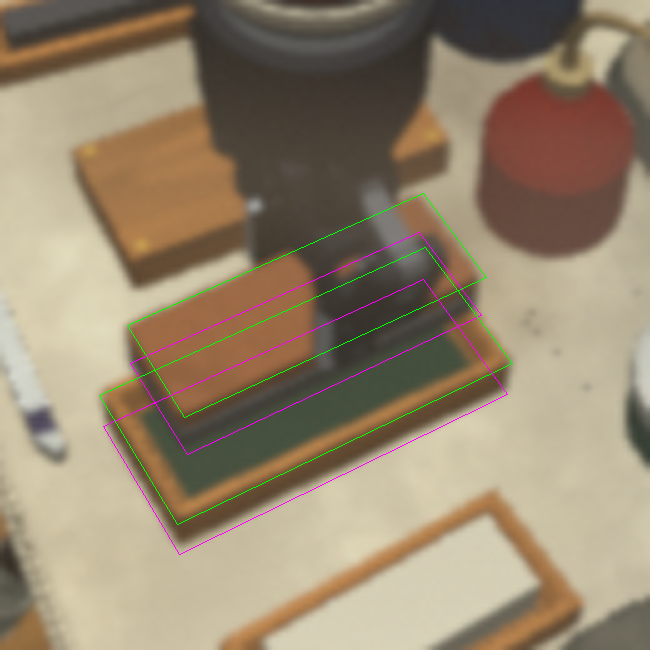

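Call:
move_arm([
  [-0.1,-0.1,1.5,0,4],
  [-0.1,-0.1,2.6,0,4],
  [-0.1,-0.1,3.2,0,4],
  [-0.1,-0.1,3.5,0,4],
  [-0.1,-0.1,3.5,0,4],
])

```text
t: 16.02
tool_pos: [0.5227, -0.0441, 0.0469]
tool_rot: [-0.18, -3.136, -0.0]
contact_force: [1.3, -0.1, -2.4]
opening: 0.0428
```

```bash
python3 -c "
from h import *
plan(.522,-.0432,.041,-6.6)
setcams()"
python3 ov.py p15s scene 260 200 390 330 5
```

```text
t 16.02 tcp [ 0.5227 -0.0441  0.0469] xaxis 173.4 tilt [-3.e-04  1.e-04 -1.e+00] F [ 1.3 -0.1 -2.4] open 4.28
  -> [0.08 0.08 0.59] twist 0.0
```

View pics/p15s.png

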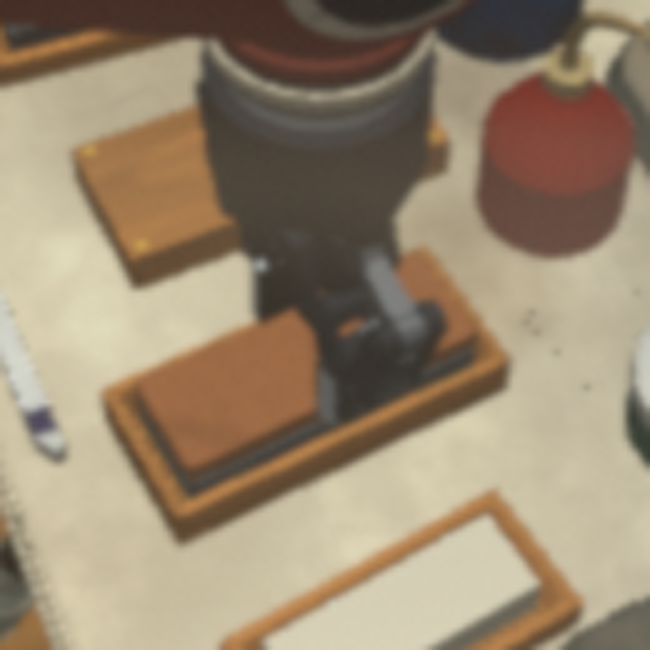

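Call:
move_arm([
  [0,0,0.3,0,4],
  [0,0,0.4,0,4],
  [0,0,0.5,0,4],
  [0,0,0.5,0,4],
])

```text
t: 16.68
tool_pos: [0.523, -0.0438, 0.0432]
tool_rot: [-0.18, -3.136, -0.001]
contact_force: [-4.6, 2.0, 6.0]
opening: 0.0426
```

Call:
move_arm([
  [0.05,0,0,0,4.8],
  [0.05,0,0,0,5.6],
  [0.05,0,0,0,6.2],
  [0,0,-4,0,6.5],
  [0,0,-9,0,7],
])

```text
t: 17.3
tool_pos: [0.5215, -0.0439, 0.1315]
tool_rot: [-0.18, -3.133, -0.001]
contact_force: [0.9, 0.2, 0.8]
opening: 0.0702
```

Call:
move_arm([
  [0,5,-2,0,8],
  [0,11,-2,0,8.5],
  [0,16,-2,0,8.5],
  [0,16,-2,0,8.5],
])

```text
t: 17.8
tool_pos: [0.541, 0.1176, 0.1521]
tool_rot: [0.172, 3.137, 0.0]
contact_force: [-0.6, -0.5, -0.2]
opening: 0.0848
```

```bash
python3 ov.py p16s scene 260 200 390 330 5 
python3 ov.py p16t top 220 190 380 320 5
python3 -c "
from h import *
plan(.574,.0602,.1,-9.7)"
```

```text
t 17.9 tcp [0.5409 0.115  0.1518] xaxis 173.5 tilt [-4.e-04 -6.e-04 -1.e+00] F [-0.3 -0.2 -0.3] open 8.5
  -> [-3.91 -5.07  5.18] twist 3.2
```

View pics/p16s.png

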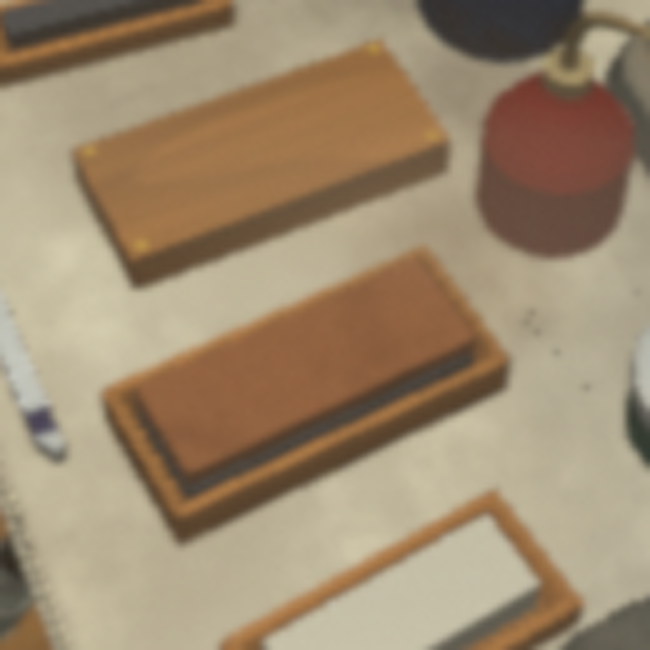

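View pics/p16t.png

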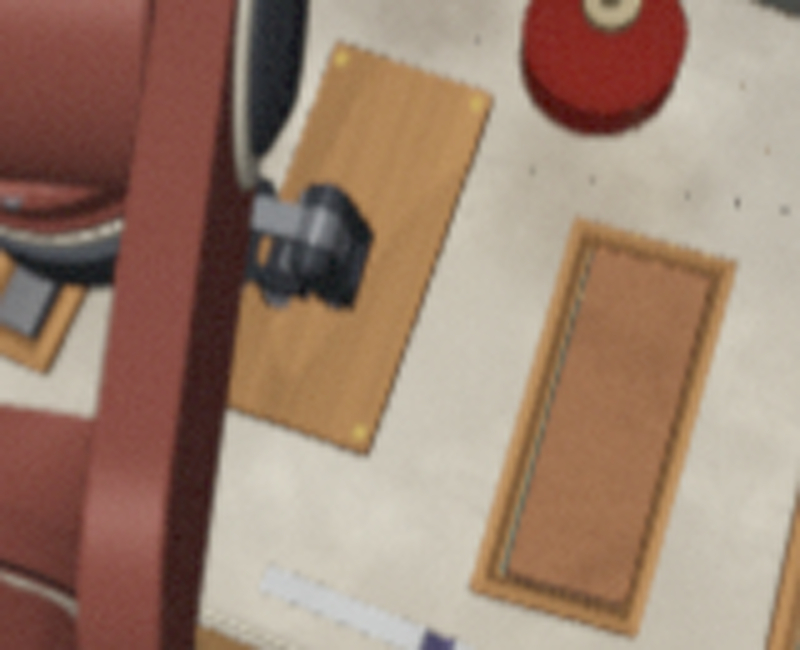

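```bash
cat > m2.py <<'E'
from h import *
setcams()
cr=lambda d,ox,oy:{k:((v[0]+.5)/5-.5+ox,(v[1]+.5)/5-.5+oy) for k,v in d.items()}
S=lambda d:cr(d,260,200)
A=lambda d:cr(d,220,190)
O={"oil":(.045,.125,.034,A(dict(FL=(592,248),FR=(716,280),NR=(631,606),NL=(508,574))),S(dict(NL=(135,395),FR=(476,348),NR=(190,475)))),
"lid":(.064,.145,.022,A(dict(FL=(338,42),FR=(493,98),NR=(370,453))),S(dict(NL=(77,153),FL=(378,42),FR=(448,140),NR=(135,258)))),
"box":(.064,.145,.022,A(dict(FL=(578,218),FR=(735,262),NR=(635,635),NL=(472,588))),S(dict(NL=(105,393),FR=(508,360),NR=(182,515))))}
for k,(w,l,z,a,b) in O.items():
    for nm,o in(("top",dict(top=a)),("scene",dict(scene=b)),("both",dict(top=a,scene=b))):
        x,r,res=fit(w,l,z,o); print(k,nm,np.round(x[:2]*1000,1),round(np.degrees(x[2]),2),"rms",round(r,2))
    x,r,res=fit(w,l,z,o,dz=True); print("   dz",np.round(x[:2]*1000,1),np.round(x[3]*1000,1))
E
python3 m2.py
```

```text
oil top [519.6 -45.4] -6.03 rms 0.42
oil scene [520.4 -46.2] -6.88 rms 0.85
oil both [519.9 -45.6] -6.22 rms 0.69
   dz [520.1 -45.5] -1.5
lid top [572.6  59.9] -9.9 rms 0.46
lid scene [575.1  61.4] -9.35 rms 0.75
lid both [573.7  60.4] -9.72 rms 0.82
   dz [573.2  60. ] 1.4
box top [521.5 -43.4] -7.06 rms 0.6
box scene [524.2 -42.1] -6.44 rms 0.71
box both [522.4 -42.9] -6.75 rms 0.84
   dz [522.1 -43.2] 1.3
```

Call:
move_arm([
  [-1.9,-2.5,0,1.5,8.54],
  [-3.9,-5.1,1,3.2,8.54],
  [-3.9,-5.1,5,3.2,8.54],
  [-3.9,-5.1,8,3.2,8.54],
  [-3.9,-5.1,8,3.2,8.54],
])

```text
t: 18.62
tool_pos: [0.5714, 0.0584, 0.069]
tool_rot: [-0.27, -3.123, 0.001]
contact_force: [-0.3, -0.1, -0.0]
opening: 0.0856
```

```bash
python3 ov.py p17s scene 250 170 390 270 5.5 
python3 -c "
from h import *
plan(.5733,.0601,.024,-9.7)"
```

```text
t 18.68 tcp [0.5731 0.0587 0.0712] xaxis 170.1 tilt [-0.0025 -0.     -1.    ] F [ 1.1 -0.7  0.9] open 8.55
  -> [-0.01  0.15  4.72] twist -0.2
```

View pics/p17s.png

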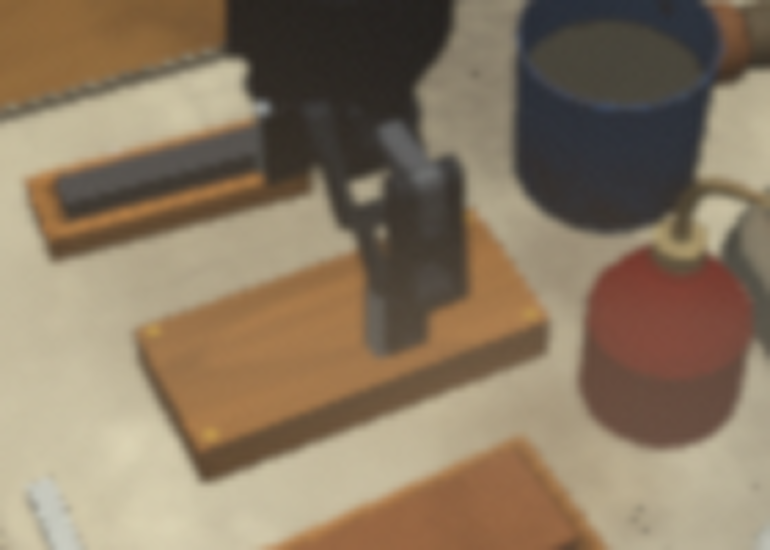

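Call:
move_arm([
  [0,0.15,1.5,0,8.54],
  [0,0.15,3,0,8.54],
  [0,0.15,4,0,8.54],
  [0,0.15,4.6,0,8.54],
  [0,0.15,4.6,0,8.54],
], newtons=60)

```text
t: 19.3
tool_pos: [0.5738, 0.0613, 0.0254]
tool_rot: [-0.267, -3.129, 0.0]
contact_force: [-0.1, 0.8, 0.1]
opening: 0.0855
```

```bash
python3 ov.py p18s scene 250 170 390 270 5.5 
python3 -c "
from h import *
plan(.5733,.0601,.024,-9.7)"
```

```text
t 19.35 tcp [0.5742 0.0613 0.026 ] xaxis 170.3 tilt [-1.e-04 -0.e+00 -1.e+00] F [-0.1 -0.5  0.3] open 8.54
  -> [ 0.07 -0.14  0.2 ] twist -0.0
```

View pics/p18s.png

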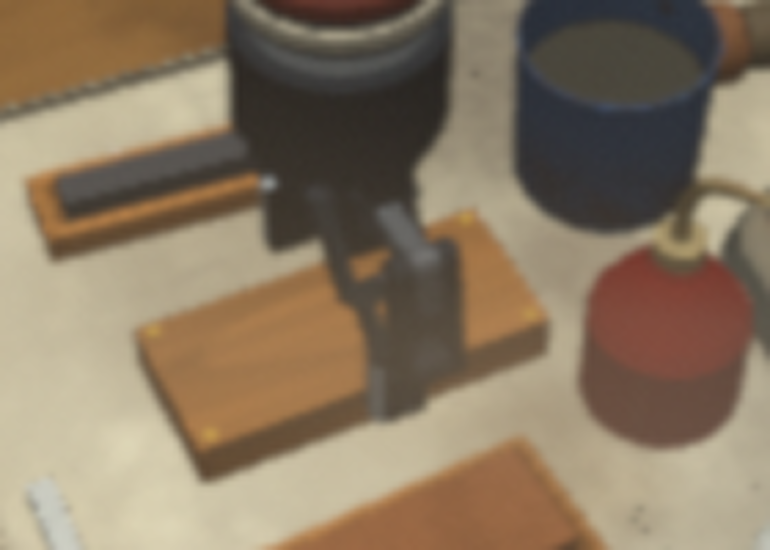

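Call:
move_arm([
  [0,0,0,0,7.6],
  [0,0,0,0,6.9],
  [0,0,0,0,6.4],
  [0,0,0,0,5.9],
  [0,0,0,0,5.9],
])

```text
t: 19.98
tool_pos: [0.5749, 0.0613, 0.0272]
tool_rot: [0.267, 3.129, 0.0]
contact_force: [-1.9, 0.8, 5.4]
opening: 0.0619
```

Call:
move_arm([
  [0,0,0,0,5.9],
  [0,0,-0.5,0,5.9],
  [0,0,-1,0,5.9],
])

```text
t: 20.35
tool_pos: [0.5737, 0.0612, 0.0358]
tool_rot: [-0.267, -3.129, 0.0]
contact_force: [0.4, -0.3, -1.6]
opening: 0.0618
```

```bash
python3 ov.py p19s scene 250 170 390 270 5.5 
python3 -c "
from h import *
plan(.5733,.0601,.024,-9.7)"
```

```text
t 20.4 tcp [0.5743 0.0612 0.0366] xaxis 170.3 tilt [ 4.e-04 -1.e-04 -1.e+00] F [ 1.   0.  -0.7] open 6.18
  -> [ 0.08 -0.12  1.26] twist -0.0
```

View pics/p19s.png

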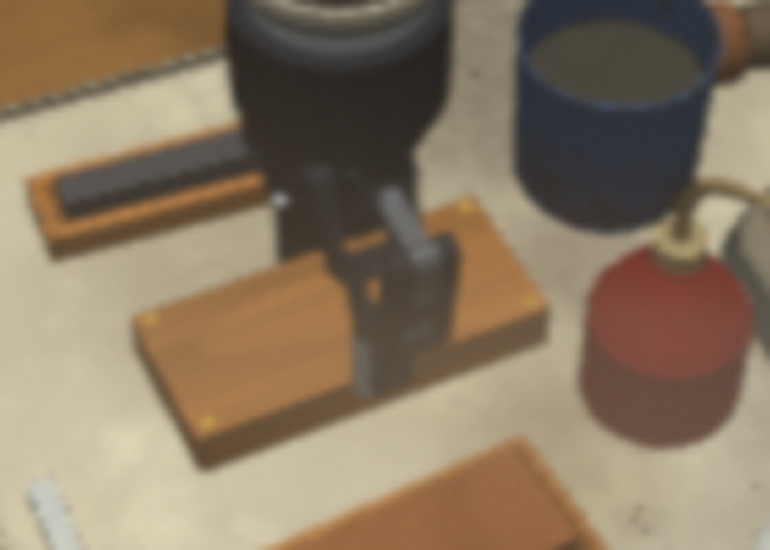

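Call:
move_arm([
  [0,0,-4,0,5.9],
  [0,0,-7.5,0,5.9],
  [0,0,-7.5,0,5.9],
])

```text
t: 20.78
tool_pos: [0.5767, 0.0612, 0.1148]
tool_rot: [0.266, 3.123, 0.001]
contact_force: [-0.1, 0.3, -1.1]
opening: 0.0622
```

```bash
python3 -c "
from h import *
plan(.5215,-.0440,.11,-6.6)"
```

```text
t 20.77 tcp [0.5767 0.0612 0.1148] xaxis 170.2 tilt [ 7.3e-03 -2.0e-04 -1.0e+00] F [-0.1  0.3 -1.1] open 6.22
  -> [  3.66 -11.3    0.44] twist -3.2
```

Call:
move_arm([
  [1.2,-4,0,-1.1,5.9],
  [2.4,-8,0,-2.2,5.9],
  [3.5,-11.3,0,-3.2,5.9],
  [3.5,-11.3,2.5,-3.2,5.9],
  [3.5,-11.3,2.5,-3.2,5.9],
])

```text
t: 21.4
tool_pos: [0.5176, -0.0439, 0.0824]
tool_rot: [-0.18, -3.129, -0.002]
contact_force: [0.1, 1.2, -1.8]
opening: 0.0618
```

Call:
move_arm([
  [0,0,0,0,5.9],
  [0,0,0,0,5.9],
])

```text
t: 21.65
tool_pos: [0.5212, -0.0439, 0.0867]
tool_rot: [0.178, 3.135, -0.0]
contact_force: [0.2, 0.1, -1.1]
opening: 0.0612
```

```bash
python3 -c "
from h import *
plan(.5215,-.0440,.048,-6.6)"
python3 ov.py p20s scene 260 190 390 320 5 .064,.145,.022,.5215,-.044,.062,-6.6 .064,.145,.022,.522,-.0432,0,-6.6
```

```text
t 21.65 tcp [ 0.5212 -0.0439  0.0867] xaxis 173.5 tilt [ 1.1e-03 -3.0e-04 -1.0e+00] F [ 0.2  0.1 -1.1] open 6.12
  -> [-0.03 -0.    3.87] twist 0.1
```

View pics/p20s.png

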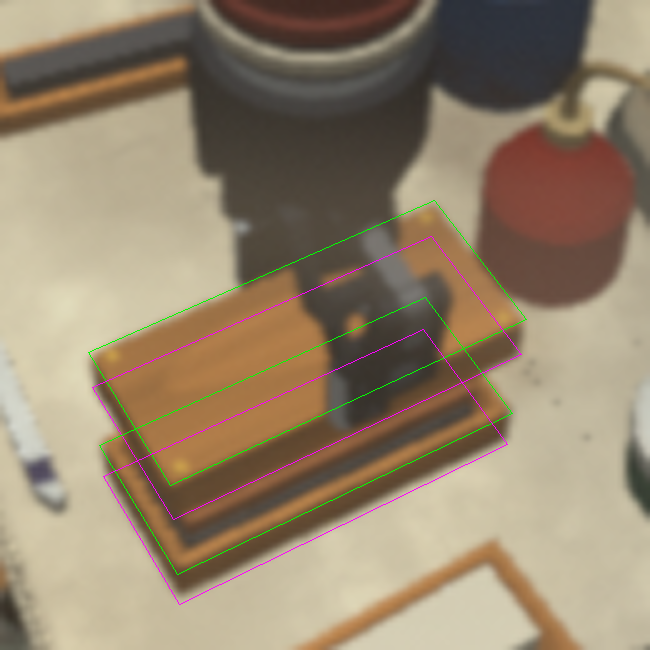

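Call:
move_arm([
  [0,0,1.5,0,5.9],
  [0,0,2.5,0,5.9],
  [0,0,3,0,5.9],
  [0,0,3.4,0,5.9],
  [0,0,3.4,0,5.9],
])

```text
t: 22.32
tool_pos: [0.5204, -0.0442, 0.0517]
tool_rot: [-0.18, -3.136, -0.0]
contact_force: [0.2, -0.8, -1.6]
opening: 0.0617
```

```bash
python3 -c "
from h import *
plan(.5215,-.0440,.048,-6.6)"
python3 ov.py p21s scene 260 190 390 320 5
```

```text
t 22.32 tcp [ 0.5204 -0.0442  0.0517] xaxis 173.4 tilt [-6.e-04  1.e-04 -1.e+00] F [ 0.2 -0.8 -1.6] open 6.17
  -> [-0.11  0.03  0.37] twist 0.0
```

View pics/p21s.png

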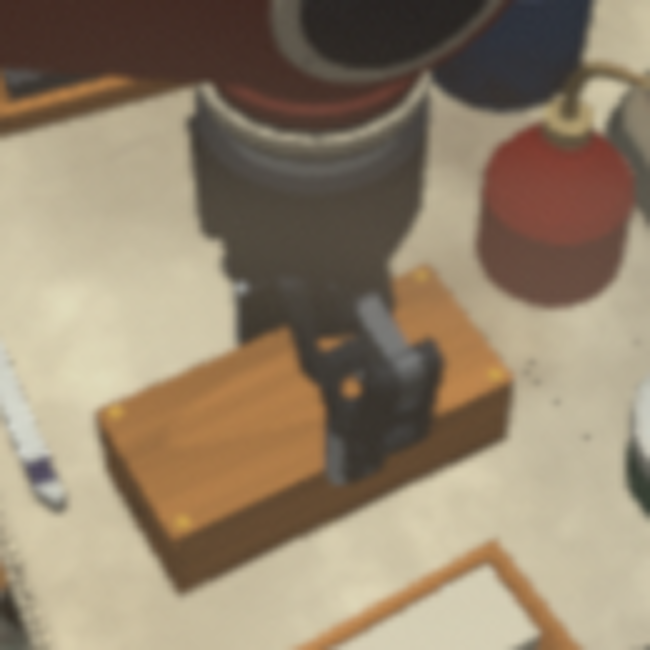

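Call:
move_arm([
  [-0.1,0,0.1,0,5.9],
  [-0.1,0,0.3,0,5.9],
  [-0.1,0,0.4,0,5.9],
  [-0.1,0,0.4,0,5.9],
])

```text
t: 22.88
tool_pos: [0.522, -0.0444, 0.0492]
tool_rot: [0.179, 3.136, -0.0]
contact_force: [-2.8, -0.2, 6.0]
opening: 0.0618
```

```bash
python3 -c "
from h import *
plan(.5215,-.0440,.048,-6.6)"
python3 ov.py p22s scene 260 190 390 320 5
```

```text
t 22.88 tcp [ 0.522  -0.0444  0.0492] xaxis 173.4 tilt [ 3.e-04 -1.e-04 -1.e+00] F [-2.8 -0.2  6. ] open 6.18
  -> [0.05 0.03 0.12] twist 0.0
```

View pics/p22s.png

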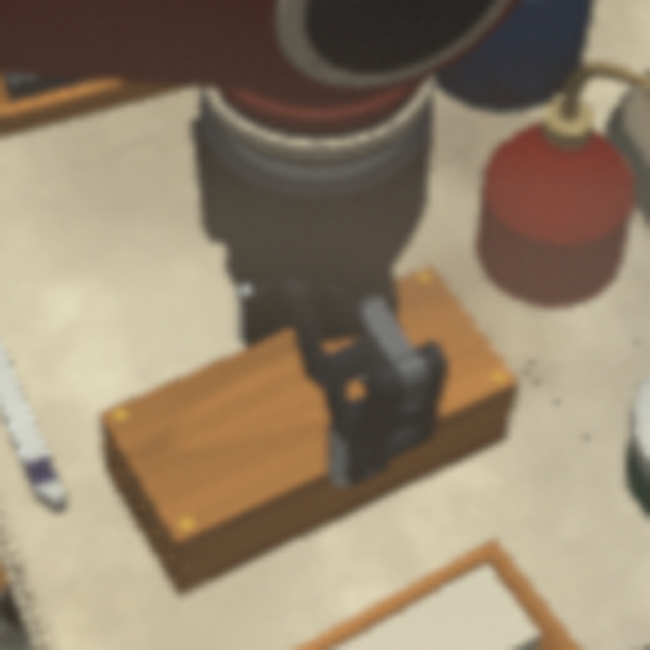

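Call:
move_arm([
  [0,0,0,0,6.6],
  [0,0,0,0,7.6],
  [0,0,0,0,8.5],
  [0,0,-1,0,8.5],
  [0,0,-5,0,8.5],
])

```text
t: 23.55
tool_pos: [0.5194, -0.0438, 0.0963]
tool_rot: [-0.179, -3.131, -0.002]
contact_force: [0.3, 0.3, 0.6]
opening: 0.0851
```

Call:
move_arm([
  [0,0,-5,0,8.5],
  [0,0,-10,0,8.5],
  [5,0,-12,0,8.5],
  [10,0,-12,0,8.5],
  [12,0,-12,0,8.5],
])

```text
t: 24.18
tool_pos: [0.4008, -0.0303, 0.2189]
tool_rot: [0.179, 3.135, -0.001]
contact_force: [-0.0, -0.5, 0.3]
opening: 0.0849
```

```bash
python3 -c "
from h import *
plan(.5215,-.0440,.048,-6.6)"
python3 ov.py p23s scene 240 170 400 330 4.5
python3 ov.py p23t top 200 180 430 350 3.4
```

```text
t 24.18 tcp [ 0.4008 -0.0303  0.2189] xaxis 173.4 tilt [ 1.8e-03 -5.0e-04 -1.0e+00] F [-0.  -0.5  0.3] open 8.49
  -> [-12.11   0.02  17.11] twist 0.0
```

View pics/p23s.png

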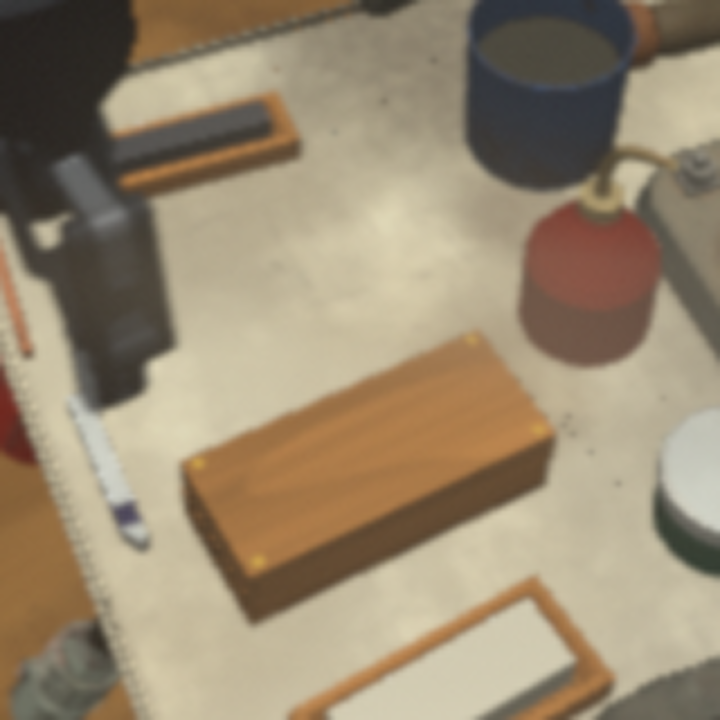

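View pics/p23t.png

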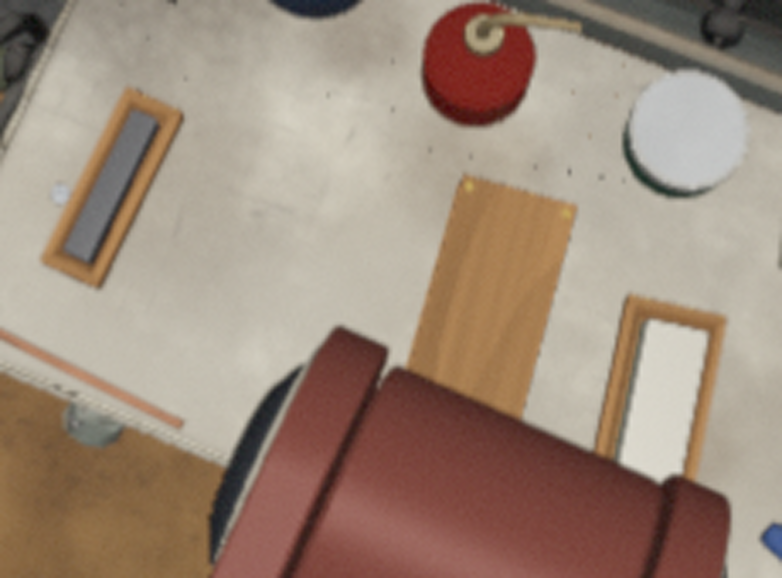

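```bash
python3 ov.py p24s scene 270 235 370 315 7.5 .064,.145,.022,.523,-.0427,.022,-6.6
python3 ov.py p24t top 205 195 265 275 7.5 .016,.088,.016,.565,.169,.008,-14.7
```

```text
(no output)
```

View pics/p24s.png

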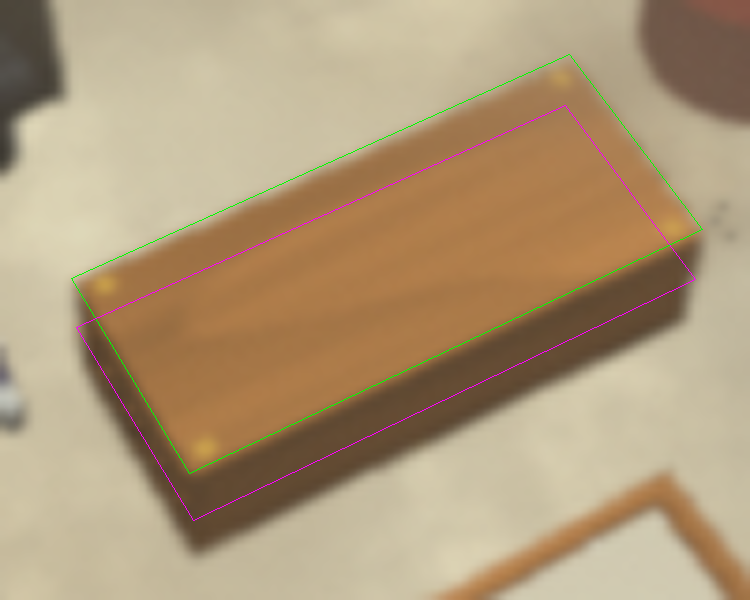

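View pics/p24t.png

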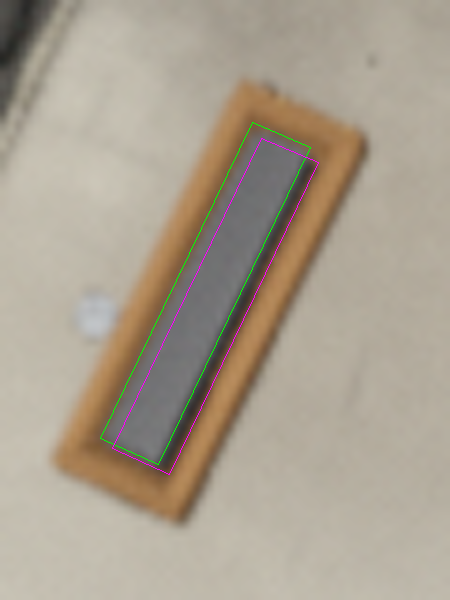

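Call:
move_arm([
  [0,-5,-3,0,8.5],
  [0,-10,-3,0,8.5],
  [0,-15,-3,0,8.5],
  [0,-15,-3,0,8.5],
])

```text
t: 24.88
tool_pos: [0.3854, -0.1825, 0.2482]
tool_rot: [-0.188, -3.135, 0.0]
contact_force: [-0.3, 0.0, -0.4]
opening: 0.0851
```

```bash
python3 ov.py p25s scene 245 180 325 230 9.5
python3 ov.py p26s scene 245 180 325 230 9.5 .036,.110,.015,.568,.1705,0,-14.7 .016,.088,.016,.568,.1705,.008,-14.7
```

```text
(no output)
```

View pics/p25s.png

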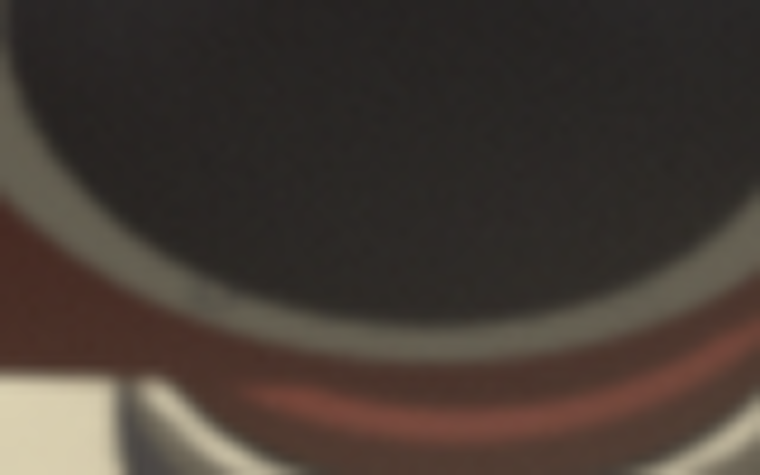

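View pics/p26s.png

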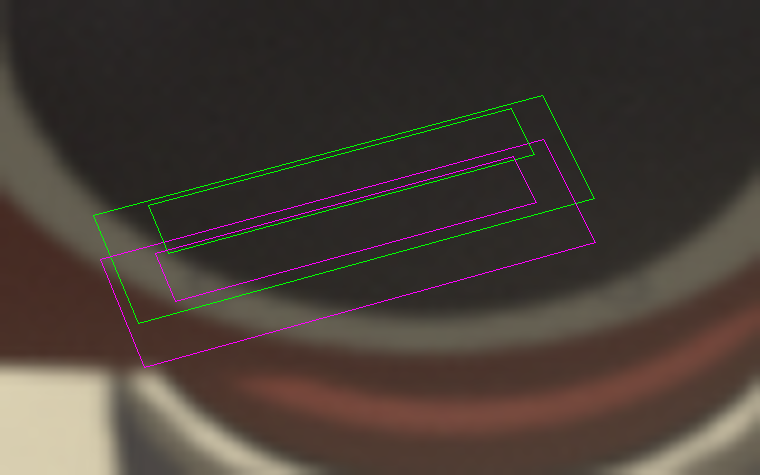

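Call:
move_arm([
  [0,6,0,0,8.5],
  [0,12,0,0,8.5],
  [0,18,0,0,8.5],
  [0,24,0,0,8.5],
  [0,30,0,0,8.5],
])

```text
t: 25.6
tool_pos: [0.419, 0.1219, 0.2484]
tool_rot: [0.175, 3.136, 0.001]
contact_force: [0.9, -0.5, -0.1]
opening: 0.085
```

Call:
move_arm([
  [2,6,0,0,8.5],
  [4,12,0,0,8.5],
  [6,18,0,0,8.5],
  [8,24,0,0,8.5],
  [11,30,0,0,8.5],
])

```text
t: 26.22
tool_pos: [0.3448, 0.4253, 0.248]
tool_rot: [0.175, 3.137, 0.0]
contact_force: [1.6, 0.1, 0.3]
opening: 0.085
```

Call:
move_arm([
  [0,0,0,0,8.5],
  [0,0,0,0,8.5],
])

```text
t: 26.48
tool_pos: [0.3458, 0.4226, 0.2477]
tool_rot: [-0.175, -3.136, 0.001]
contact_force: [0.1, 0.2, -0.4]
opening: 0.0849
```

```bash
python3 ov.py p27s scene 245 180 325 230 9.5
python3 ov.py p28s scene 245 180 325 230 9.5 .036,.110,.015,.568,.1705,0,-14.7 .016,.088,.016,.568,.1705,.008,-14.7
python3 ov.py p28t top 200 180 420 350 3.5
```

```text
(no output)
```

View pics/p27s.png

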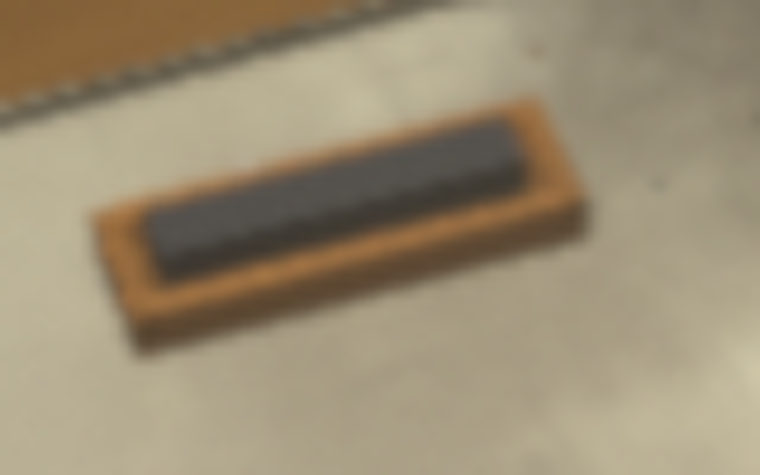

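View pics/p28s.png

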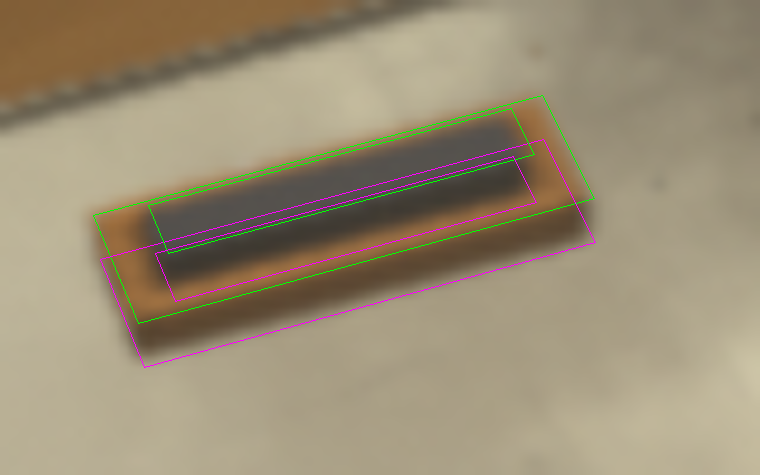

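View pics/p28t.png

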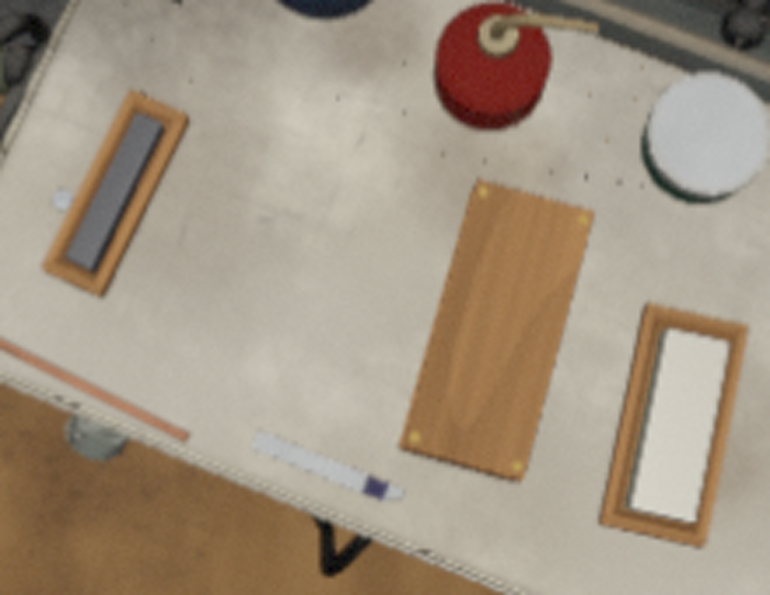

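```bash
python3 -c "
from h import *
setcams()
cr=lambda d,f,ox,oy:{k:((v[0]+.5)/f-.5+ox,(v[1]+.5)/f-.5+oy) for k,v in d.items()}
t=cr(dict(FL=(477,181),FR=(594,211),NR=(522,480),NL=(401,448)),3.5,200,180)
s=cr(dict(NL=(75,285),FL=(568,62),FR=(702,233),NR=(190,476)),7.5,270,235)
for o in (dict(top=t),dict(scene=s),dict(top=t,scene=s)):
  x,r,_=fit(.064,.145,.044,o);print(np.round(x*1000,1),np.degrees(x[2]),r)
x,r,_=fit(.064,.145,.044,o,dz=True);print(np.round(x*1000,1),r)
t=cr(dict(FL=(665,328),FR=(730,345),NR=(693,523),NL=(629,508)),3.5,200,180)
print(fit(.034,.096,.028,dict(top=t))[:2])
"
```

```text
[ 520.5  -44.9 -117.9] -6.75484407516435 0.32364546323661925
[ 522.3  -44.1 -113.3] -6.492825611222014 0.3022447736087073
[ 521.4  -44.6 -116.3] -6.66166016406937 0.47693643394401114
[ 521.   -44.9 -116.1    1.4] 0.44685833135496994
(array([ 0.48700636, -0.14581793, -0.07516928]), np.float64(0.26643396601912034))
```

```bash
python3 -c "
from station import order
print(order.finish_job())"
```

```text
the job is handed in; nothing more can be done
None
```

I took the pile apart in the order you asked. The square stick, the fine stone and the oilstone each went into their own bed, then the lid went on the oilstone's box. I handed the job in at about 27 s of the 99 s allowed.

- **Stick:** the last pictures show it lying level in its bed, at or just under the height expected for full home. It had touched the far end wall on the way in, at about 25 N upward, and settled once released.
- **Fine stone:** it sits inside its recess, parallel to the bed, within about 3 mm of the bed centre. I checked its height only by eye and by the light contact felt when setting it down.
- **Oilstone:** before it was covered, its top measured 1.5 mm below the expected full-home height, within camera error. It lay about 2–3 mm to the robot's right of the box centre.
- **Lid:** it measured about 1.5–2 mm from the box centre, at the same angle within 0.2°. The top measured 1.4 mm higher than expected, but the box rim read 1.3 mm high as well, so I take it to be resting on the rim.
- **Oil can and tray:** I never went near the can, and in the pictures it stands where it was. No stone was laid on the tray.

The two cameras disagreed by about 2–3 mm throughout, close to the stated calibration limit. All the measurements above carry that uncertainty.

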